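# Change over and clamp a candle display rack

### The arm

A 6-joint arm with a two-finger parallel gripper is mounted at the origin on the work surface. World frame = base frame: x ahead of the robot, y to its left, z up, the work surface at z = 0. Lengths are in m, angles in rad, forces in N, time in s.
With the tool pointing down it reaches from about 0.375 to 0.9 m from the base axis. Payload 3.1 kg.
Tool frame: the origin (TCP) lies between the finger pads; the fingertips stand 19 mm ahead of it and the grasp point (between the pads) is the TCP; z points along the fingers, y is the line along which they close (so a half turn about z gives the same grasp; the last joint's range is limited). The gripper opens to 87 mm and grips with 3 to 60 N. Pads are 19 mm wide; open, the fingers measure 117 mm over their backs; the gripper's body (75 mm by 190 mm) begins 51 mm behind the grasp point.
Start: joints at [-1.454, 0.527, 1.433, -0, 1.181, -0.178], TCP at [0.182, -0.598, 0.221] pointing down, gripper open.
Joint ranges: [-3.08, 3.08], [-0.75, 2.2], [0.22, 2.44], [-1.43, 4.57], [0, 2.65], [-2.85, 2.85]. Speed limits (rad/s): [2.79, 2.79, 3.14, 3.14, 3.14, 3.14].

### API

Orientations are given as a unit quaternion [x, y, z, w].
In Python, from rig import telemetry, viewer, hand_in gives the robot as it stands. The module is installed in compiled form; this text tells all that it offers.
- The arm moves only by the shell command python3 -m creep 'ROWS' [FORCE]. ROWS is JSON, a list of rows, each an object with "translation": the shift along the tool's x, y, z in mm, a list of three; "roll": the turn about the tool's z in degrees; "gripper": the finger opening in mm, from 0 to 87. In form: [{"translation": [tx, ty, tz], "roll": roll, "gripper": gripper}, ...]. A call has 1 to 5 rows; each row is the pose to reach, as a shift and turn from the pose commanded when the call began, along the tool's axes at that moment; what a row does not reach only later rows make up. A row lasts 1/12 s, in which the tool goes at most 41.7 mm and 7.16 degrees, less where a joint would pass 70% of its speed; a pose out of reach is approached as far as the arm can. A call with a gripper value outside its range is refused whole. The fingers move at their own pace and stop on an object; FORCE is the grip in N (left out, the last holds). Time passes only in rows, so rows that repeat a pose let the fingers close. It gives the time, the measured TCP pose, the force, the opening and the grip force at its end, in the units of the state.
- telemetry.get_obs(): the state, without advancing time (a new reading comes with each control period).
- viewer.camera(name): name is "scene" or "top" or "wrist"; returns the picture (420x560x3 uint8, blue, green, red); there is no depth.
- viewer.camera_info(name): a dict with "intrinsics" (3x3 intrinsics, pixels), "k1" (the pictures are not rectified: a ray, as slopes to the right and down, at radius r is drawn at 1 + k1 r^2 times it, then the intrinsics apply), "rvec" (rotation vector, rad) and "tvec" (3), from world to camera coordinates, as OpenCV has them; the wrist camera has in their place "hand_eye" (4x4, takes a point from camera to tool coordinates, whose origin is the TCP and whose axes are the flange's). Camera axes: x right, y down, z forward; pixel columns grow to the right and rows downward; lengths in m; the calibration is good to about 2 mm. A picture is of the moment at which its call begins: read the wrist's pose just before it. camera_info takes no time and is no camera call.
- hand_in(): hands the job in; it is judged then, once.
Trained networks look in the newest picture that a camera, given by its name, has taken for a name from the list of things; names that differ only in an ending like _2 or _b are one class to them, and where a whole thing is asked for, a point or a joint stands for the part that bears it (a point fixed in the world has none). Each returns a list of dicts, best first, with "p" (0 to 1); they miss things now and then, are a little off and sometimes report something else, mostly with a low value. They report only what shows in the picture. A call takes as long as a camera call. They do not tell look-alikes from the thing itself.
- viewer.recognise(camera, thing): "bbox" ([left, top, width, height] in pixels, round what is visible of it).
The state is a dict: "time": time; "q": joint angles; "joint_velocities": joint speeds; "joint_torque": joint torques, N m; "position": TCP position; "tool_rot": TCP orientation; "ft_force": force on the tool from outside, world axes, zero at the start; "moment": the same for the moment, N m; "grip_width": finger opening in m; "grip_force": force on a finger pad.
Only numpy, scipy, OpenCV 4.12 (cv2) and the standard library are available. Lean on these libraries where they do the work, as an engineer would, in place of code of your own. Each camera call takes 0.05 s, during which the arm holds its last target. There are 200 camera calls.

### The job

Change over the display rack on the shop counter: turn the wing knob on the sliding stop to free it, draw the stop back, move the old cork-lidded pot from the rack to stand in the returns tray, and stand every candle from the counter upright in one row on the rack's floor between the brass rods. Then bring the stop up so that the row is packed together, candle to candle, against the fixed end block with the stop touching it, and turn the knob fully tight again. The goods are fragile: grip the candles and the pot lightly (a grip force of 40 N at most), press on them with the stop by no more than 20 N, and leave the other goods on the counter standing where they are.

Things in the scene. Friction and masses are not known exactly. Their poses are not given: they have to be found in the camera images.
- rack: display rack fixed to the counter: wooden base 420 mm long (its y), 120 mm wide (x), 16 mm thick, a floor for one row of candles. Origin at the centre of its underside on the counter, z up; it stands turned by up to 0.2 rad. A fixed end block (20 mm thick, top 60 mm above the counter) closes the row at the -y end. At the +y end (y 196 to 208 mm) two rod brackets stand 34 mm high
- rack_end (a point): point on the rack's floor (16 mm above the counter), on the row's centre line, at the inner face of the fixed end block; axes as the rack's: the row runs from here to +y. Brass guard rods 8 mm thick run along y at x = -35 and +35 mm (62 mm apart in the clear), their tops 26 mm above the counter
- stop: sliding stop riding on the rods: block 56 mm wide (100 mm at its foot), 70 mm long, top 62 mm above the counter. Origin at floor height, centre of its cork face, which looks to -y at the candles; axes as the rack's. Its y distance from rack_end is the row's free length, 0 to 290 mm. Knob loose: slides along y with 1 to 2 N and can be drawn by its knob; knob tight: locked
- knob (a joint): angle of the clamp knob on top of the stop, rad: 0 is screwed fully tight (end of travel); it grows as the knob is turned counter-clockwise seen from above, to 3.0 at most. The stop is wholly free above 1.0 and counts as clamped below 0.25. It turns with about 0.1 N m and stays where it is left
- knob_grip (a point): middle of the knob's brass wing bar, on the turning axis, 88 mm above the counter, 45 mm behind the stop's cork face. The bar is 46 mm long along this point's y, 14 mm wide along x (grip across it) and spans 76 to 98 mm above the counter, on a thin hub; fingertips have room below it down to the block's top at 62 mm. Knob at 0: bar along the rack's y
- candle1: candle in a round white stoneware tub with a wax top and short wick: a plain upright cylinder 50 mm across, 56 mm tall, about 0.16 kg; three to five of these are present (None when absent). Origin at the centre of its underside, z up
- candle2: another such candle, same size and frame
- candle3: another such candle, same size and frame
- candle4: another such candle, same size and frame
- candle5: another such candle, same size and frame
- old_pot: squat round terracotta pot with a cork lid, a plain cylinder 50 mm across and 44 mm tall, 0.12 kg, standing upright in the rack between end block and stop at the start; origin at the centre of its underside, z up
- tray: open square wooden returns tray fixed on the counter at the left, 150 mm wide, 35 mm high, walls and floor 5 mm thick; origin at the centre of its underside, x and y along its sides
- dropper_a: small amber dropper bottle 38 mm across, 78 mm tall, standing among the candles, not part of the job; origin at the centre of its underside
- dropper_b: another such dropper bottle, beyond the rack, not part of the job
- soap_carton: plain soap carton 85 x 55 x 32 mm beyond the tray, not part of the job; origin at the centre of its underside
- tea_tin: grey round tin 72 mm across, 85 mm tall, at the right, not part of the job; origin at the centre of its underside
- bud_vase: small terracotta vase 60 mm across, 60 mm tall, beyond the rack, not part of the job; origin at the centre of its underside
There are look-alikes about, which are no part of the job. Leave any orange look-alike of the tray alone.

How it is judged:
By the outcome, as a careful person would: the job done as asked, in the order asked, and still so for the second after the job is handed in, with the robot touching nothing.
Of candle1, candle2, candle3, candle4, candle5 only 3 to 5 are there at a start; the rules pass over those that are not, and their reading is None.
At some moment in a run one of candle1, candle2, candle3, candle4, candle5 may be knocked a few centimetres aside while the robot is not near it.
Once in a run the grip may slacken for a moment while it holds something.
It also fails if it takes over 210 s, if anything falls off the work surface, if the arm or the gripper's body presses on something with over 40 N, if the wrist force passes 120 N, or if a joint passes its speed limit or range.

## Working session

There is one attempt and no reset: what is moved stays moved. The work goes in short steps, Python scripts to look and compute and a shell command to move; the robot and the scene stay as the last step left them, time stands still between calls to the robot, and variables do not carry over. Pictures are saved under pics/ and viewed, at most 14 in all, crops included, and the job is handed in when it is done.

```bash
mkdir -p pics; ls
cat > h.py <<'E'
import numpy as np, cv2
from rig import telemetry, viewer
from scipy.spatial.transform import Rotation as R
np.set_printoptions(precision=4,suppress=True)
def snap(cam,name=None):
    o=telemetry.get_obs(); im=viewer.camera(cam)
    if name: cv2.imwrite(f'pics/{name}.png',im)
    return o,im
def pose(cam,o):
    i=viewer.camera_info(cam)
    if cam=='wrist':
        T=np.eye(4); T[:3,:3]=R.from_quat(o['tool_rot']).as_matrix(); T[:3,3]=o['position']
        T=T@np.array(i['hand_eye']); return T
    T=np.eye(4); T[:3,:3]=cv2.Rodrigues(np.array(i['rvec'],float))[0]; T[:3,3]=np.ravel(i['tvec'])
    return np.linalg.inv(T)
def ray(cam,o,uv):
    i=viewer.camera_info(cam); T=pose(cam,o)
    p=cv2.undistortPoints(np.array(uv,float).reshape(-1,1,2),np.array(i['intrinsics'],float),np.array([i['k1'],0,0,0,0.]))[:,0]
    d=np.c_[p,np.ones(len(p))]@T[:3,:3].T
    return T[:3,3],d
def onz(cam,o,uv,z):
    c,d=ray(cam,o,uv); return c+d*((z-c[2])/d[:,2])[:,None]
def proj(cam,o,P):
    i=viewer.camera_info(cam); T=np.linalg.inv(pose(cam,o))
    return cv2.projectPoints(np.array(P,float).reshape(-1,1,3),cv2.Rodrigues(T[:3,:3])[0],T[:3,3],np.array(i['intrinsics'],float),np.array([i['k1'],0,0,0,0.]))[0][:,0]
def cyl(c,r,h,n=40):
    a=np.linspace(0,2*np.pi,n); return np.array([[c[0]+r*np.cos(t),c[1]+r*np.sin(t),z] for z in(c[2],c[2]+h) for t in a])
def fitcyl(cam,o,bb,z,r,h):
    from scipy.optimize import least_squares
    b=np.array(bb,float); 
    g=onz(cam,o,[[b[0]+b[2]/2,b[1]+b[3]/2]],z+h/2)[0]
    def f(x):
        p=proj(cam,o,cyl([x[0],x[1],z],r,h)); return np.r_[p.min(0)-b[:2],p.max(0)-b[:2]-b[2:]]
    s=least_squares(f,g[:2],loss='soft_l1'); return s.x, np.abs(s.fun).max()
E
python3 - <<'E'
from h import *
for c in('scene','top','wrist'):
    o,im=snap(c,c+'0')
    print(c,viewer.camera_info(c)['intrinsics'][0], 'campos',pose(c,o)[:3,3],'fwd',pose(c,o)[:3,2])
print({k:np.array(v) for k,v in o.items()})
for c in('top','scene'):
  for t in('candle1','old_pot','tray','stop','knob','rack','dropper_a'):
    print(c,t,[(np.round(d['bbox']).tolist(),round(d['p'],2)) for d in viewer.recognise(c,t) if d['p']>.2])
E
```

```text
pics
scene [469.8319   0.     278.1898] campos [ 1.0892 -0.7782  0.8442] fwd [-0.4838  0.6045 -0.6329]
top [511.09    0.    263.224] campos [ 0.2447 -0.0566  1.6432] fwd [ 0.166   0.0103 -0.9861]
wrist [321.9327   0.     278.1474] campos [ 0.253  -0.5758  0.3846] fwd [-0.2568 -0.0777 -0.9633]
{'time': array(0.1), 'q': array([-1.4535,  0.5284,  1.4338,  0.    ,  1.1814, -0.1785]), 'joint_velocities': array([-0.0015, -0.003 , -0.0037,  0.0012,  0.0015, -0.001 ]), 'joint_torque': array([ -0.0003, -44.0984, -17.715 ,   0.0635,   0.0534,  -0.    ]), 'position': array([ 0.1822, -0.5972,  0.2196]), 'tool_rot': array([ 0.9891,  0.1474,  0.    , -0.001 ]), 'ft_force': array([-0.2431,  0.2148, -0.1737]), 'moment': array([ 0.0515, -0.0335,  0.0112]), 'grip_force': array(0.), 'grip_width': array(0.0867)}
top candle1 [([303.0, 229.0, 18.0, 16.0], 0.75), ([338.0, 225.0, 18.0, 17.0], 0.73), ([208.0, 217.0, 18.0, 19.0], 0.58), ([167.0, 225.0, 20.0, 21.0], 0.51), ([275.0, 229.0, 16.0, 20.0], 0.45)]
top old_pot [([296.0, 160.0, 16.0, 21.0], 0.71)]
top tray [([105.0, 194.0, 52.0, 52.0], 0.69)]
top stop
[... 188 characters left out ...]
0, 162.0, 16.0, 16.0], 0.33)]
scene candle1 [([306.0, 151.0, 19.0, 22.0], 0.86), ([208.0, 221.0, 18.0, 32.0], 0.85), ([292.0, 180.0, 22.0, 23.0], 0.8), ([176.0, 249.0, 23.0, 32.0], 0.74), ([233.0, 203.0, 22.0, 27.0], 0.55)]
scene old_pot [([280.0, 256.0, 23.0, 23.0], 0.65), ([177.0, 251.0, 22.0, 30.0], 0.61), ([392.0, 171.0, 35.0, 30.0], 0.36)]
scene tray [([256.0, 118.0, 65.0, 39.0], 0.77), ([326.0, 133.0, 61.0, 43.0], 0.75)]
scene stop [([288.0, 224.0, 43.0, 41.0], 0.83), ([340.0, 272.0, 25.0, 34.0], 0.66)]
scene knob [([304.0, 218.0, 13.0, 23.0], 0.67)]
scene rack [([256.0, 189.0, 115.0, 119.0], 0.78)]
scene dropper_a [([395.0, 224.0, 18.0, 28.0], 0.91), ([270.0, 188.0, 17.0, 22.0], 0.5)]
```

View pics/top0.png

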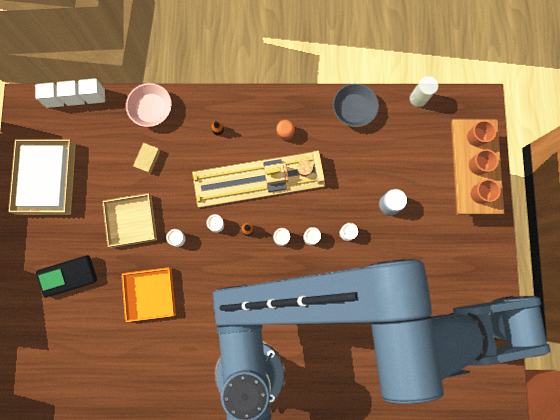

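View pics/scene0.png

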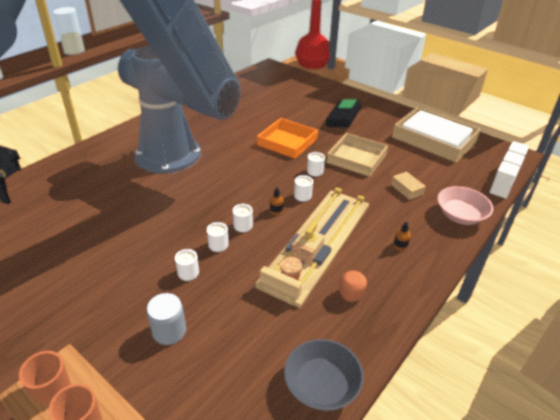

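The top view shows the rack at px (260,180) with the stop at (275,175) and the pot at (306,166). The five candles are at (176,238), (215,223), (282,237), (312,236) and (349,232), and a dropper stands at (247,229). The wooden tray is at (130,220), with its orange look-alike at (149,294). The scene view agrees. Next I'll triangulate these.

```bash
cat >> h.py <<'E'
def tri(ca,oa,ua,cb,ob,ub):
    a,d=ray(ca,oa,[ua]); b,e=ray(cb,ob,[ub]); d=d[0]/np.linalg.norm(d);e=e[0]/np.linalg.norm(e)
    s=np.linalg.lstsq(np.c_[d,-e],b-a,rcond=None)[0]; p,q=a+d*s[0],b+e*s[1]
    return (p+q)/2,np.linalg.norm(p-q)
def go(o,p,ang=None):
    "translation mm in tool axes to world p; roll to bring tool y along world angle ang (mod pi)"
    M=R.from_quat(o['tool_rot']).as_matrix(); t=M.T@(np.array(p)-o['position'])*1000
    r=None
    if ang is not None:
        v=M.T@[np.cos(ang),np.sin(ang),0]; r=np.degrees(np.arctan2(-v[0],v[1])); r=(r+90)%180-90
    return np.round(t,1),r
E
python3 - <<'E'
from h import *
o=telemetry.get_obs()
top={'c1':(176,238),'c2':(215,223),'c3':(282,237),'c4':(312,236),'c5':(349,232),'drop':(247.5,228),'pot':(304.5,170),'tray':(130.5,220)}
sc={'c1':(316,163),'c2':(303,189),'c3':(244,217),'c4':(217.5,237),'c5':(187.5,265),'drop':(278,199),'pot':(291.5,267.5),'tray':(357,154)}
for k in top: print(k,*tri('top',o,top[k],'scene',o,sc[k]))
for b in ([303,229,18,16],[338,225,18,17],[208,217,18,19],[167,225,20,21],[275,229,16,20]): print('top',fitcyl('top',o,b,0,.025,.056))
for b in ([306,151,19,22],[208,221,18,32],[292,180,22,23],[176,249,23,32],[233,203,22,27]): print('sc',fitcyl('scene',o,b,0,.025,.056))
for c in('top','scene'):
  im=cv2.imread(f'pics/{c}0.png'); 
  x,y,w,h=(185,140,150,112) if c=='top' else (240,180,140,130)
  cv2.imwrite(f'pics/{c}0c.png',cv2.resize(im[y:y+h,x:x+w],None,fx=4.5,fy=4.5,interpolation=cv2.INTER_CUBIC))
E
```

```text
c1 [0.4226 0.2363 0.033 ] 0.00010443205766582431
c2 [0.4699 0.1124 0.0272] 0.005226645262077274
c3 [ 0.428  -0.0984  0.0333] 0.00330276966295912
c4 [ 0.43   -0.1953  0.031 ] 0.0018266178555896588
c5 [ 0.4441 -0.3115  0.0309] 0.0014596400176767447
drop [0.455  0.0105 0.0429] 0.0027932309760042772
pot [ 0.6434 -0.1702  0.046 ] 0.0049045395659108385
tray [0.4809 0.3869 0.0181] 0.0029634132051262014
top (array([ 0.4272, -0.1944]), np.float64(0.8401554017591195))
top (array([ 0.4387, -0.3055]), np.float64(0.3724237440565332))
top (array([0.46 , 0.107]), np.float64(0.5801067612093789))
top (array([0.431 , 0.2339]), np.float64(1.7450553395283066))
top (array([ 0.4207, -0.1024]), np.float64(1.240891158257881))
sc (array([0.4137, 0.246 ]), np.float64(0.9954886742310691))
sc (array([ 0.4264, -0.1943]), np.float64(1.6879903718395042))
sc (array([0.4758, 0.1001]), np.float64(1.857396837058218))
sc (array([ 0.4427, -0.3089]), np.float64(0.3573495550397183))
sc (array([ 0.4235, -0.091 ]), np.float64(1.4063220297695693))
```

View pics/top0c.png

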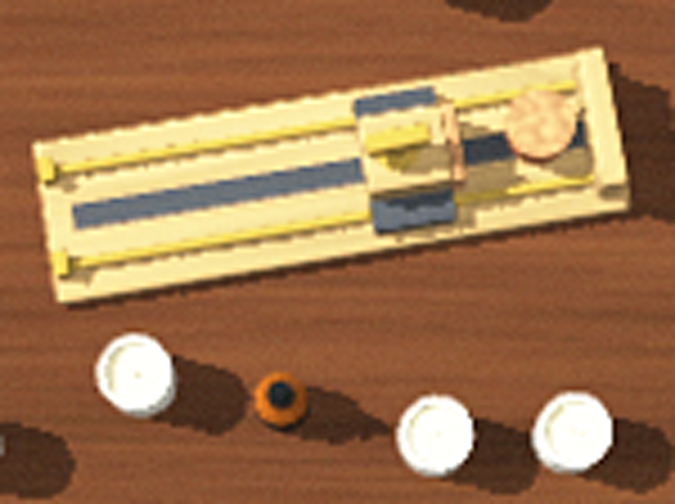

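Run:
```python
from h import *
o=telemetry.get_obs(); print(go(o,[.50,-.06,.33],.16))
```

```text
(array([ 460.8, -421.8, -109.4]), np.float64(-82.22103807812114))
```

```bash
python3 -m creep '[{"translation":[40,-40,-20],"roll":0,"gripper":87},{"translation":[70,-65,-50],"roll":0,"gripper":87},{"translation":[100,-90,-80],"roll":0,"gripper":87},{"translation":[130,-118,-110],"roll":0,"gripper":87},{"translation":[160,-145,-110],"roll":0,"gripper":87}]' 
python3 -m creep '[{"translation":[30,-27,0],"roll":0,"gripper":87},{"translation":[60,-54,0],"roll":0,"gripper":87},{"translation":[90,-82,0],"roll":0,"gripper":87},{"translation":[120,-110,0],"roll":0,"gripper":87},{"translation":[150,-138,0],"roll":0,"gripper":87}]'
python3 -m creep '[{"translation":[30,-27,0],"roll":-7,"gripper":87},{"translation":[60,-54,0],"roll":-14,"gripper":87},{"translation":[90,-82,0],"roll":-21,"gripper":87},{"translation":[120,-110,0],"roll":-28,"gripper":87},{"translation":[150,-138,0],"roll":-35,"gripper":87}]'
python3 -m creep '[{"translation":[0,0,0],"roll":-7,"gripper":87},{"translation":[0,0,0],"roll":-14,"gripper":87},{"translation":[0,0,0],"roll":-21,"gripper":87},{"translation":[0,0,0],"roll":-28,"gripper":87},{"translation":[0,0,0],"roll":-35,"gripper":87}]'
python3 -m creep '[{"translation":[0,0,0],"roll":-6,"gripper":87},{"translation":[0,0,0],"roll":-12,"gripper":87},{"translation":[0,0,0],"roll":-12,"gripper":87},{"translation":[0,0,0],"roll":-12,"gripper":87}]'
python3 - <<'E'
from h import *
o,im=snap('wrist','w1')
print(o['position'],o['q'],pose('wrist',o)[:3,3])
import json; json.dump({k:np.array(v).tolist() for k,v in o.items()},open('w1.json','w'))
for t in('candle1','old_pot','tray','stop','knob','rack','dropper_a'):
    for d in viewer.recognise('wrist',t):
      if d['p']>.3:
        print(t,np.round(d['bbox']).tolist(),round(d['p'],2),fitcyl('wrist',o,d['bbox'],0,.025,.056) if t[0]=='c' else fitcyl('wrist',o,d['bbox'],.016,.025,.044) if t=='old_pot' else '')
E
```

```text
time: 1.27
position: [0.2759, -0.4428, 0.3219]
tool_rot: [0.989, 0.147, 0.0, 0.003]
ft_force: [0.9, -1.1, 0.7]
grip_width: 0.087
grip_force: 0.0
time: 1.68
position: [0.3789, -0.2646, 0.3194]
tool_rot: [0.989, 0.147, 0.0, 0.0]
ft_force: [1.4, -1.0, -0.4]
grip_width: 0.0872
grip_force: 0.0
time: 2.1
position: [0.4823, -0.0888, 0.3194]
tool_rot: [0.898, 0.441, 0.0, 0.0]
ft_force: [0.2, -0.2, -0.7]
grip_width: 0.0869
grip_force: 0.0
time: 2.52
position: [0.4817, -0.0903, 0.3191]
tool_rot: [0.723, 0.691, 0.0, 0.0]
ft_force: [-0.9, -1.0, 0.1]
grip_width: 0.0872
grip_force: 0.0
time: 2.85
position: [0.4816, -0.0907, 0.3191]
tool_rot: [0.651, 0.759, 0.0, 0.0]
ft_force: [-0.0, 1.0, -0.1]
grip_width: 0.0874
grip_force: 0.0
[ 0.4816 -0.0907  0.3191] [-0.4146  0.2295  1.6279  0.      1.284  -0.5681] [ 0.4706 -0.0177  0.484 ]
candle1 [216.0, 304.0, 34.0, 21.0] 0.92 (array([ 0.4458, -0.3195]), np.float64(19.669598978856754))
candle1 [215.0, 153.0, 42.0, 38.0] 0.78 (array([ 0.4245, -0.0986]), np.float64(2.1412415839979815))
candle1 [273.0, 1.0, 37.0, 32.0] 0.77 (array([0.4705, 0.092 ]), np.float64(21.530235370010303))
candle1 [212.0, 214.0, 40.0, 44.0] 0.59 (array([ 0.4301, -0.1965]), np.float64(1.0093453568690975))
stop [342.0, 158.0, 80.0, 54.0] 0.64 
knob [382.0, 161.0, 20.0, 40.0] 0.73 
rack [334.0, 0.0, 97.0, 273.0] 0.88 
dropper_a [503.0, 39.0, 57.0, 33.0] 0.88 
dropper_a [252.0, 78.0, 30.0, 32.0] 0.83
```

View pics/w1.png

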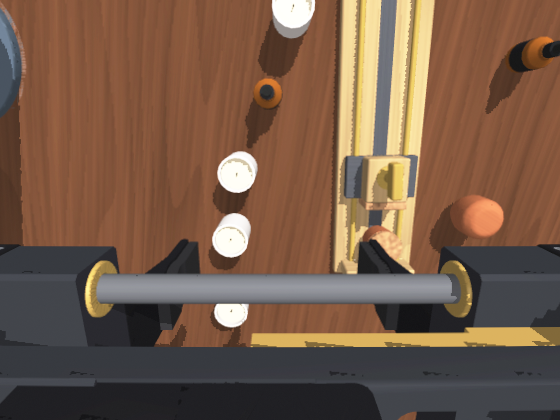

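The wrist view shows the stop at px (383,180) with the knob bar at (396,180), and candles at (293,10), (237,172), (231,236) and (231,312). The gripper hides the end block, so I'll move back along -y.

```bash
python3 -m creep '[{"translation":[-30,15,10],"roll":0,"gripper":87},{"translation":[-60,30,20],"roll":0,"gripper":87},{"translation":[-90,45,30],"roll":0,"gripper":87},{"translation":[-120,60,40],"roll":0,"gripper":87},{"translation":[-150,75,50],"roll":0,"gripper":87}]' >/dev/null
python3 -m creep '[{"translation":[0,0,0],"roll":0,"gripper":87},{"translation":[0,0,0],"roll":0,"gripper":87},{"translation":[0,0,0],"roll":0,"gripper":87}]'
python3 - <<'E'
from h import *
o,im=snap('wrist','w2')
import json; json.dump({k:np.array(v).tolist() for k,v in o.items()},open('w2.json','w'))
for t in('candle1','old_pot','stop','knob','rack'):
    for d in viewer.recognise('wrist',t):
      if d['p']>.3:
        print(t,np.round(d['bbox']).tolist(),round(d['p'],2),fitcyl('wrist',o,d['bbox'],0,.025,.056) if t[0]=='c' else fitcyl('wrist',o,d['bbox'],.016,.025,.044) if t=='old_pot' else '')
cv2.imwrite('pics/w2c.png',cv2.resize(im[0:270,180:440],None,fx=2.2,fy=2.2,interpolation=cv2.INTER_CUBIC))
E
```

```text
time: 3.92
position: [0.5785, -0.2268, 0.2685]
tool_rot: [0.65, 0.76, 0.0, -0.001]
ft_force: [0.1, 0.1, -0.8]
grip_width: 0.0871
grip_force: 0.0
candle1 [141.0, 201.0, 53.0, 48.0] 0.9 (array([ 0.4453, -0.3103]), np.float64(0.7677547814420222))
candle1 [131.0, 116.0, 60.0, 42.0] 0.7 (array([ 0.4296, -0.1971]), np.float64(2.5133112406752147))
candle1 [134.0, 21.0, 57.0, 53.0] 0.57 (array([ 0.4271, -0.1   ]), np.float64(3.3739811142106078))
candle1 [338.0, 12.0, 22.0, 57.0] 0.51 (array([ 0.618 , -0.0625]), np.float64(28.447856576035463))
old_pot [324.0, 123.0, 45.0, 41.0] 0.7 (array([ 0.6516, -0.1698]), np.float64(2.196426999929656))
stop [295.0, 10.0, 93.0, 86.0] 0.77 
stop [338.0, 14.0, 22.0, 54.0] 0.41 
knob [340.0, 14.0, 21.0, 56.0] 0.69 
rack [289.0, 0.0, 104.0, 189.0] 0.96
```

View pics/w2c.png

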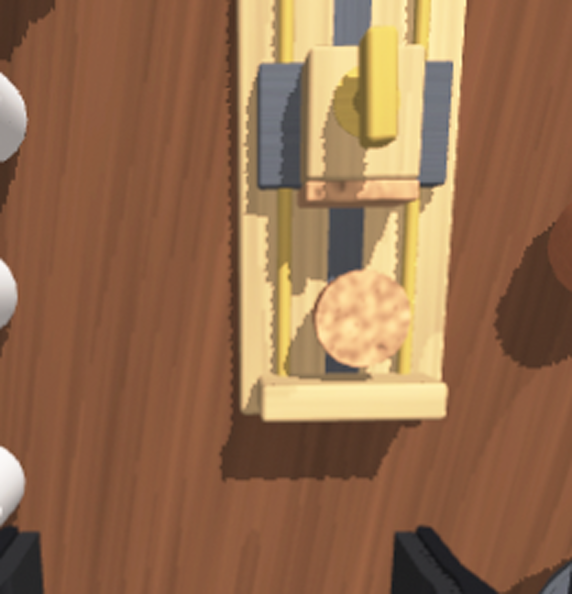

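```bash
cat >> h.py <<'E'
def rackpts(x,y,th,P):
    c,s=np.cos(th),np.sin(th); P=np.array(P,float)
    return np.c_[x+c*P[:,0]-s*P[:,1],y+s*P[:,0]+c*P[:,1],P[:,2]]
E
python3 - <<'E'
from h import *
import json
o=json.load(open('w2.json'))
from scipy.optimize import least_squares
f=lambda L:[[180+u/2.2,v/2.2] for u,v in L]
W=lambda L,z:onz('wrist',o,f(L),z)
print('block outer,inner mid',W([(354,419),(354,382)],.06), 'ends',W([(262,421),(446,416)],.06))
lr=W([(281,372),(287,2)],.026); rr=W([(405,372),(421,2)],.026)
print('rods',lr,rr,[np.arctan2(-(q[1]-q[0])[0],(q[1]-q[0])[1]) for q in(lr,rr)], 'base corner',W([(242,412)],.016))
bl=W([(361,28),(368,136)],.098); br=W([(397,27),(397,136)],.098)
print('bar',bl,br,np.mean(np.r_[bl,br],0),[np.arctan2(-(q[0]-q[1])[0],(q[0]-q[1])[1]) for q in(bl,br)])
print('pot',W([(363,318)],.060))
# height check: knob & pot triangulated w1/w2
o1=json.load(open('w1.json'))
print('knob tri',tri('wrist',o1,(397,180),'wrist',o,f([(380,85)])[0]))
th=.165
for c in[.165]:
  A=[(-.06,-.21,.016)];
E
```

```text
block outer,inner mid [[ 0.654  -0.2242  0.06  ]
 [ 0.6499 -0.2044  0.06  ]] ends [[ 0.6052 -0.233   0.06  ]
 [ 0.7028 -0.2148  0.06  ]]
rods [[ 0.6144 -0.2099  0.026 ]
 [ 0.5834 -0.0231  0.026 ]] [[ 0.6853 -0.1987  0.026 ]
 [ 0.6508 -0.0123  0.026 ]] [np.float64(0.1644250189471277), np.float64(0.182880045501575)] base corner [[ 0.5968 -0.2387  0.016 ]]
bar [[ 0.6133 -0.0509  0.098 ]
 [ 0.6251 -0.0919  0.098 ]] [[ 0.6283 -0.0481  0.098 ]
 [ 0.6377 -0.0898  0.098 ]] [ 0.6261 -0.0702  0.098 ] [np.float64(0.28083476863289764), np.float64(0.22181216862160918)]
pot [[ 0.6475 -0.1708  0.06  ]]
knob tri (array([ 0.6278, -0.0689,  0.0903]), np.float64(0.0012874724226717344))
```

The crop shows the end block's top at y≈382–420, the pot at (363,318), the stop with its cork face at y≈200, and the knob bar centred at (379,82), nearly along the rods. So the knob is tight. Next I'll go to the knob.

Run:
```python
from h import *
o=telemetry.get_obs(); print(go(o,[.6265,-.0700,.150],.215), go(o,[.6265,-.0700,.089])[0])
```

```text
(array([147.1,  71.4, 119.9]), np.float64(-3.3185256551733033)) [147.2  71.3 180.9]
```

```bash
python3 -m creep '[{"translation":[35,17,20],"roll":-1,"gripper":45},{"translation":[70,34,40],"roll":-2,"gripper":45},{"translation":[105,51,60],"roll":-3,"gripper":45},{"translation":[135,65,80],"roll":-3,"gripper":45},{"translation":[147,71,100],"roll":-3,"gripper":45}]' >/dev/null
python3 -m creep '[{"translation":[0,0,10],"roll":0,"gripper":45},{"translation":[0,0,10],"roll":0,"gripper":45},{"translation":[0,0,10],"roll":0,"gripper":45}]'
python3 - <<'E'
from h import *
o,im=snap('wrist','w3'); print(go(o,[.6265,-.0700,.089],.215))
for t in ('knob','old_pot'):
  for d in viewer.recognise('wrist',t): print(t,d)
cv2.imwrite('pics/w3c.png',im[0:420,180:420])
E
```

```text
time: 4.88
position: [0.6262, -0.0714, 0.1592]
tool_rot: [0.63, 0.777, -0.0, 0.0]
ft_force: [0.2, -1.4, -0.1]
grip_width: 0.0474
grip_force: 0.0
(array([ 1.3,  0.6, 70.2]), np.float64(-0.3530348134868859))
knob {'bbox': [269.9, 185.5, 21.5, 64.5], 'p': 0.87}
knob {'bbox': [392.8, 238.5, 46.0, 6.4], 'p': 0.32}
old_pot {'bbox': [252.3, 303.5, 52.0, 26.3], 'p': 0.67}
old_pot {'bbox': [213.8, 0.0, 141.9, 333.4], 'p': 0.23}
```

View pics/w3c.png

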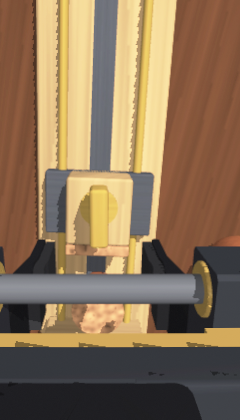

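The bar is at crop px (99,215), midway between the fingers and aligned with them. I'll descend, grip and turn.

```bash
python3 -m creep '[{"translation":[1,1,25],"roll":0,"gripper":45},{"translation":[1,1,50],"roll":0,"gripper":45},{"translation":[1,1,70],"roll":0,"gripper":45},{"translation":[1,1,70],"roll":0,"gripper":45}]' 
python3 -m creep '[{"translation":[0,0,0],"roll":0,"gripper":5},{"translation":[0,0,0],"roll":0,"gripper":5},{"translation":[0,0,0],"roll":0,"gripper":5},{"translation":[0,0,0],"roll":0,"gripper":5},{"translation":[0,0,0],"roll":0,"gripper":5}]' 30
python3 -m creep '[{"translation":[0,0,0],"roll":-4,"gripper":5},{"translation":[0,0,0],"roll":-8,"gripper":5},{"translation":[0,0,0],"roll":-12,"gripper":5},{"translation":[0,0,0],"roll":-16,"gripper":5},{"translation":[0,0,0],"roll":-20,"gripper":5}]'
python3 - <<'E'
from h import *
o=telemetry.get_obs();print(o['moment'],o['ft_force'],o['grip_width'])
E
```

```text
time: 5.37
position: [0.6247, -0.0705, 0.0863]
tool_rot: [0.63, 0.776, -0.001, -0.003]
ft_force: [-0.6, -0.8, -0.7]
grip_width: 0.0449
grip_force: 0.0
time: 5.78
position: [0.6279, -0.0701, 0.0904]
tool_rot: [0.63, 0.777, 0.0, 0.001]
ft_force: [-0.2, 0.2, -0.6]
grip_width: 0.0194
grip_force: 0.0
time: 6.2
position: [0.6261, -0.0701, 0.09]
tool_rot: [0.484, 0.875, -0.001, -0.001]
ft_force: [-1.7, -0.9, 2.9]
grip_width: 0.0134
grip_force: 29.9
[-0.1728  0.4262 -0.0327] [-1.7408 -0.8766  2.8996] 0.01341326342490034
```

```bash
python3 -m creep '[{"translation":[0,0,0],"roll":-5,"gripper":5},{"translation":[0,0,0],"roll":-10,"gripper":5},{"translation":[0,0,0],"roll":-15,"gripper":5},{"translation":[0,0,0],"roll":-20,"gripper":5},{"translation":[0,0,0],"roll":-25,"gripper":5}]'
python3 -m creep '[{"translation":[0,0,0],"roll":-5,"gripper":5},{"translation":[0,0,0],"roll":-10,"gripper":5},{"translation":[0,0,0],"roll":-15,"gripper":5},{"translation":[0,0,0],"roll":-20,"gripper":5},{"translation":[0,0,0],"roll":-25,"gripper":5}]'
python3 -m creep '[{"translation":[0,0,0],"roll":-5,"gripper":5},{"translation":[0,0,0],"roll":-10,"gripper":5},{"translation":[0,0,0],"roll":-10,"gripper":5}]'
python3 - <<'E'
from h import *
o=telemetry.get_obs();print(o['moment'],o['ft_force'],o['grip_width'],o['q'])
th=.173; d=np.array([-np.sin(th),np.cos(th),0]); print(go(o,o['position']+.03*d)[0],go(o,o['position']+.186*d)[0])
E
```

```text
time: 6.62
position: [0.6261, -0.0701, 0.09]
tool_rot: [0.282, 0.959, -0.001, -0.001]
ft_force: [-2.6, -2.5, 3.0]
grip_width: 0.0135
grip_force: 29.9
time: 7.03
position: [0.6262, -0.0701, 0.0899]
tool_rot: [0.068, 0.998, -0.0, -0.001]
ft_force: [-2.2, -1.5, 3.0]
grip_width: 0.0143
grip_force: 3.1
time: 7.28
position: [0.6263, -0.0701, 0.0899]
tool_rot: [-0.018, 1.0, -0.0, -0.001]
ft_force: [-3.3, -1.7, 5.2]
grip_width: 0.0134
grip_force: 29.9
[-0.1246  0.4508  0.0439] [-3.342  -1.6709  5.1895] 0.013438903216010522 [-0.288   0.6974  1.5222 -0.0013  0.9232 -1.8939]
[ 4.1 29.7 -0. ] [ 25.4 184.3  -0.1]
```

```bash
python3 -m creep '[{"translation":[1,7,0],"roll":0,"gripper":5},{"translation":[2,15,0],"roll":0,"gripper":5},{"translation":[3,22,0],"roll":0,"gripper":5},{"translation":[4,30,0],"roll":0,"gripper":5},{"translation":[4,30,0],"roll":0,"gripper":5}]'
python3 -m creep '[{"translation":[2,15,0],"roll":0,"gripper":5},{"translation":[4,30,0],"roll":0,"gripper":5},{"translation":[6,46,0],"roll":0,"gripper":5},{"translation":[8,62,0],"roll":0,"gripper":5},{"translation":[11,78,0],"roll":0,"gripper":5}]'
python3 -m creep '[{"translation":[2,15,0],"roll":0,"gripper":5},{"translation":[4,30,0],"roll":0,"gripper":5},{"translation":[6,46,0],"roll":0,"gripper":5},{"translation":[8,62,0],"roll":0,"gripper":5},{"translation":[10,76,0],"roll":0,"gripper":5}]'
python3 -m creep '[{"translation":[0,0,0],"roll":0,"gripper":5},{"translation":[0,0,0],"roll":0,"gripper":5}]'
```

```text
time: 7.7
position: [0.6208, -0.038, 0.0899]
tool_rot: [-0.017, 1.0, 0.001, -0.001]
ft_force: [-4.1, 0.3, 6.3]
grip_width: 0.0135
grip_force: 29.9
time: 8.12
position: [0.6076, 0.0383, 0.0899]
tool_rot: [-0.016, 1.0, -0.0, -0.0]
ft_force: [-1.9, -1.5, 4.7]
grip_width: 0.0131
grip_force: 29.9
time: 8.53
position: [0.5945, 0.1144, 0.0899]
tool_rot: [-0.016, 1.0, -0.0, -0.001]
ft_force: [-4.1, -1.8, 6.4]
grip_width: 0.0133
grip_force: 29.9
time: 8.7
position: [0.5943, 0.1154, 0.0899]
tool_rot: [-0.017, 1.0, 0.001, -0.001]
ft_force: [-3.6, 0.9, 5.9]
grip_width: 0.0135
grip_force: 29.9
```

```bash
python3 -m creep '[{"translation":[0,0,0],"roll":0,"gripper":45},{"translation":[0,0,0],"roll":0,"gripper":45},{"translation":[0,0,0],"roll":0,"gripper":45},{"translation":[0,0,0],"roll":0,"gripper":45},{"translation":[0,0,-30],"roll":0,"gripper":45}]'
python3 -m creep '[{"translation":[0,-30,-30],"roll":0,"gripper":70},{"translation":[-5,-60,-60],"roll":7,"gripper":70},{"translation":[-10,-90,-80],"roll":14,"gripper":70},{"translation":[-15,-120,-90],"roll":21,"gripper":70},{"translation":[-20,-150,-100],"roll":28,"gripper":70}]'
python3 -m creep '[{"translation":[0,0,0],"roll":7,"gripper":70},{"translation":[0,0,0],"roll":14,"gripper":70},{"translation":[0,0,0],"roll":21,"gripper":70},{"translation":[0,0,0],"roll":28,"gripper":70},{"translation":[0,0,0],"roll":35,"gripper":70}]' >/dev/null
python3 -m creep '[{"translation":[0,0,0],"roll":7,"gripper":70},{"translation":[0,0,0],"roll":14,"gripper":70},{"translation":[0,0,0],"roll":19,"gripper":70},{"translation":[0,0,0],"roll":19,"gripper":70},{"translation":[0,0,0],"roll":19,"gripper":70}]'
python3 - <<'E'
from h import *
o,im=snap('wrist','w4'); 
for t in ('knob','stop','candle1','tray'):
  for d in viewer.recognise('wrist',t): print(t,d)
print(go(o,[.6475,-.1708,.1],.172),go(o,[.6475,-.1708,.0495],.172))
E
```

```text
time: 9.12
position: [0.5919, 0.1131, 0.114]
tool_rot: [-0.016, 1.0, 0.0, -0.006]
ft_force: [0.1, 0.5, -0.0]
grip_width: 0.0385
grip_force: 0.0
time: 9.53
position: [0.6219, -0.0376, 0.2208]
tool_rot: [0.229, 0.974, 0.0, 0.002]
ft_force: [0.5, -0.5, -0.3]
grip_width: 0.0669
grip_force: 0.0
time: 10.37
position: [0.621, -0.0361, 0.2188]
tool_rot: [0.642, 0.766, 0.0, -0.0]
ft_force: [0.6, 0.6, -0.4]
grip_width: 0.0703
grip_force: 0.0
knob {'bbox': [250.1, 0.0, 59.0, 36.5], 'p': 0.86}
stop {'bbox': [226.8, 1.3, 105.7, 82.7], 'p': 0.87}
candle1 {'bbox': [62.8, 186.6, 69.3, 50.7], 'p': 0.89}
candle1 {'bbox': [111.9, 0.0, 70.1, 44.9], 'p': 0.56}
candle1 {'bbox': [252.0, 0.0, 57.3, 31.5], 'p': 0.38}
candle1 {'bbox': [372.0, 243.3, 39.0, 26.7], 'p': 0.35}
tray {'bbox': [373.3, 244.2, 36.0, 28.4], 'p': 0.52}
(array([-137.3,    2.6,  118.8]), np.float64(0.19365106975590152)) (array([-137.3,    2.6,  169.3]), np.float64(0.19365106975590152))
```

View pics/w4.png

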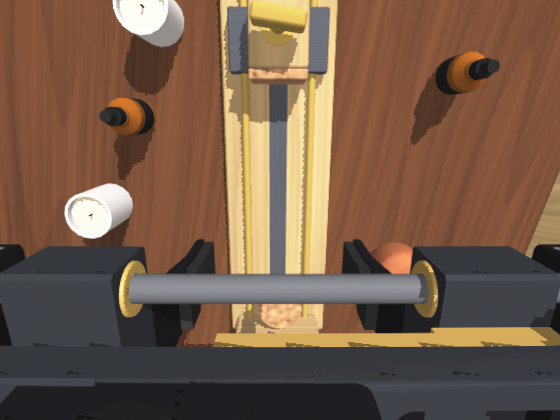

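The stop is drawn back, at px (278,40), with its bar turned across the rack; the pot is just visible at (281,315). Now I'll grasp the pot.

```bash
python3 -m creep '[{"translation":[-35,1,0],"roll":0,"gripper":72},{"translation":[-70,2,20],"roll":0,"gripper":72},{"translation":[-105,3,50],"roll":0,"gripper":72},{"translation":[-137,3,80],"roll":0,"gripper":72},{"translation":[-137,3,110],"roll":0,"gripper":72}]' 
python3 -m creep '[{"translation":[0,0,20],"roll":0,"gripper":72},{"translation":[0,0,40],"roll":0,"gripper":72},{"translation":[0,0,59],"roll":0,"gripper":72},{"translation":[0,0,59],"roll":0,"gripper":72},{"translation":[0,0,59],"roll":0,"gripper":72}]'
python3 -m creep '[{"translation":[0,0,0],"roll":0,"gripper":40},{"translation":[0,0,0],"roll":0,"gripper":40},{"translation":[0,0,0],"roll":0,"gripper":40},{"translation":[0,0,0],"roll":0,"gripper":40},{"translation":[0,0,0],"roll":0,"gripper":40}]' 20
python3 -m creep '[{"translation":[0,0,0],"roll":0,"gripper":40},{"translation":[0,0,0],"roll":0,"gripper":40}]'
```

```text
time: 11.03
position: [0.6505, -0.177, 0.1099]
tool_rot: [0.644, 0.765, 0.0, 0.005]
ft_force: [1.0, -0.3, 0.7]
grip_width: 0.0718
grip_force: 0.0
time: 11.45
position: [0.6468, -0.1701, 0.049]
tool_rot: [0.643, 0.766, -0.0, -0.001]
ft_force: [0.4, -0.3, -0.5]
grip_width: 0.0718
grip_force: 0.0
time: 11.87
position: [0.6478, -0.1706, 0.0513]
tool_rot: [0.643, 0.766, 0.0, 0.001]
ft_force: [-1.8, 0.9, 4.2]
grip_width: 0.0489
grip_force: 20.0
time: 12.03
position: [0.6478, -0.1706, 0.0513]
tool_rot: [0.643, 0.766, 0.0, 0.001]
ft_force: [-1.1, 0.6, 5.3]
grip_width: 0.049
grip_force: 20.0
```

```bash
python3 -m creep '[{"translation":[0,0,-20],"roll":0,"gripper":40},{"translation":[0,0,-50],"roll":0,"gripper":40},{"translation":[0,0,-85],"roll":0,"gripper":40},{"translation":[20,0,-110],"roll":0,"gripper":40},{"translation":[50,0,-130],"roll":0,"gripper":40}]'
python3 - <<'E'
from h import *
o=telemetry.get_obs(); print(go(o,[.481,.387,.17],.1),go(o,[.481,.387,.038],.1)[0])
for b in [(105,194,52,52)]: 
  u=[(104,204),(148,194),(157,237),(111,247)]; w=onz('top',o,u,.035); print(w,w.mean(0))
E
```

```text
time: 12.45
position: [0.6407, -0.1239, 0.1825]
tool_rot: [0.645, 0.765, 0.001, 0.003]
ft_force: [0.7, 0.7, -0.9]
grip_width: 0.0487
grip_force: 20.0
(array([530.6, -71.1,  10.3]), np.float64(4.003706563842556)) [531.  -71.7 142.3]
[[0.5313 0.4709 0.035 ]
 [0.5642 0.3308 0.035 ]
 [0.4254 0.2964 0.035 ]
 [0.3932 0.441  0.035 ]] [0.4785 0.3848 0.035 ]
```

```bash
python3 -m creep '[{"translation":[35,-5,0],"roll":0,"gripper":40},{"translation":[70,-10,0],"roll":0,"gripper":40},{"translation":[105,-14,0],"roll":0,"gripper":40},{"translation":[140,-19,0],"roll":0,"gripper":40},{"translation":[177,-24,0],"roll":0,"gripper":40}]' 
python3 -m creep '[{"translation":[35,-5,0],"roll":0,"gripper":40},{"translation":[70,-10,0],"roll":0,"gripper":40},{"translation":[105,-14,0],"roll":0,"gripper":40},{"translation":[140,-19,0],"roll":0,"gripper":40},{"translation":[177,-24,0],"roll":0,"gripper":40}]' >/dev/null
python3 -m creep '[{"translation":[35,-5,0],"roll":0,"gripper":40},{"translation":[70,-10,0],"roll":0,"gripper":40},{"translation":[105,-14,0],"roll":0,"gripper":40},{"translation":[140,-19,0],"roll":0,"gripper":40},{"translation":[175,-24,0],"roll":0,"gripper":40}]'
python3 - <<'E'
from h import *
o,im=snap('top','t5'); print(o['position'],o['grip_width'],go(o,[.479,.385,.060])[0])
for c in('top','scene'):
  im=viewer.camera(c)
  print(c,[(np.round(d['bbox']),d['p'],fitcyl(c,o,d['bbox'],0,.025,.056)) for d in viewer.recognise(c,'candle1')])
E
```

```text
time: 12.87
position: [0.5839, 0.0503, 0.1798]
tool_rot: [0.643, 0.766, 0.0, 0.0]
ft_force: [0.4, -0.3, -1.5]
grip_width: 0.0492
grip_force: 20.0
time: 13.7
position: [0.4756, 0.389, 0.1797]
tool_rot: [0.643, 0.766, -0.0, -0.0]
ft_force: [-0.0, 0.9, -1.2]
grip_width: 0.0492
grip_force: 20.0
[0.4756 0.389  0.1797] 0.04918584691310986 [ -4.6   2.7 119.7]
top [(array([206., 217.,  18.,  15.]), 0.76, (array([0.4655, 0.112 ]), np.float64(1.339186405929052))), (array([169., 229.,  16.,  17.]), 0.75, (array([0.4236, 0.2339]), np.float64(1.2944911681593219))), (array([336., 227.,  20.,  16.]), 0.74, (array([ 0.4347, -0.3036]), np.float64(1.1378974591367523))), (array([302., 227.,  21.,  18.]), 0.74, (array([ 0.4309, -0.1955]), np.float64(2.016806666553009))), (array([274., 232.,  18.,  14.]), 0.63, (array([ 0.4189, -0.102 ]), np.float64(1.8323096151182714)))]
scene [(array([172., 250.,  25.,  30.]), 0.93, (array([ 0.4374, -0.3121]), np.float64(0.8347851288718289))), (array([235., 205.,  17.,  24.]), 0.91, (array([ 0.4227, -0.0893]), np.float64(2.9683306888125287))), (array([209., 224.,  19.,  29.]), 0.67, (array([ 0.433 , -0.1948]), np.float64(0.9751490702955543))), (array([306., 152.,  21.,  23.]), 0.57, (array([0.4188, 0.2418]), np.float64(1.8811776194152117))), (array([294., 180.,  20.,  22.]), 0.55, (array([0.4757, 0.1029]), np.float64(2.2969616233829413)))]
```

```bash
python3 -m creep '[{"translation":[-3,2,35],"roll":0,"gripper":40},{"translation":[-3,2,70],"roll":0,"gripper":40},{"translation":[-3,2,105],"roll":0,"gripper":40},{"translation":[-3,2,125],"roll":0,"gripper":40},{"translation":[-3,2,132],"roll":0,"gripper":40}]' 
python3 -m creep '[{"translation":[0,0,2],"roll":0,"gripper":40},{"translation":[0,0,4],"roll":0,"gripper":40},{"translation":[0,0,6],"roll":0,"gripper":40},{"translation":[0,0,7],"roll":0,"gripper":40},{"translation":[0,0,7],"roll":0,"gripper":40}]'
```

```text
time: 14.37
position: [0.4774, 0.3816, 0.0442]
tool_rot: [0.644, 0.765, -0.004, -0.001]
ft_force: [-0.8, -1.6, -1.1]
grip_width: 0.0489
grip_force: 20.0
time: 14.78
position: [0.4799, 0.3852, 0.0423]
tool_rot: [0.643, 0.766, 0.001, 0.0]
ft_force: [0.1, 0.1, -1.1]
grip_width: 0.049
grip_force: 20.0
```

```bash
python3 -m creep '[{"translation":[0,0,1],"roll":0,"gripper":40},{"translation":[0,0,2],"roll":0,"gripper":40},{"translation":[0,0,2],"roll":0,"gripper":40},{"translation":[0,0,2],"roll":0,"gripper":40}]'
python3 -m creep '[{"translation":[0,0,1],"roll":0,"gripper":40},{"translation":[0,0,1],"roll":0,"gripper":40},{"translation":[0,0,1],"roll":0,"gripper":40}]'
```

```text
time: 15.12
position: [0.4797, 0.3853, 0.0403]
tool_rot: [0.643, 0.766, 0.001, 0.0]
ft_force: [-1.2, -1.0, 6.0]
grip_width: 0.0489
grip_force: 20.0
time: 15.37
position: [0.4797, 0.3853, 0.0402]
tool_rot: [0.643, 0.766, 0.001, 0.0]
ft_force: [-1.6, -1.5, 10.8]
grip_width: 0.0489
grip_force: 20.0
```

```bash
python3 -m creep '[{"translation":[0,0,-1],"roll":0,"gripper":72},{"translation":[0,0,-1],"roll":0,"gripper":72},{"translation":[0,0,-1],"roll":0,"gripper":72},{"translation":[0,0,-1],"roll":0,"gripper":72},{"translation":[0,0,-1],"roll":0,"gripper":72}]'
python3 -m creep '[{"translation":[0,0,-30],"roll":0,"gripper":72},{"translation":[0,0,-65],"roll":0,"gripper":72},{"translation":[0,0,-100],"roll":0,"gripper":72},{"translation":[0,0,-135],"roll":0,"gripper":72},{"translation":[-35,0,-160],"roll":0,"gripper":72}]' >/dev/null
python3 -m creep '[{"translation":[-40,-2,-10],"roll":0,"gripper":72},{"translation":[-80,-5,-20],"roll":0,"gripper":72},{"translation":[-120,-10,-30],"roll":0,"gripper":72},{"translation":[-160,-20,-40],"roll":0,"gripper":72},{"translation":[-200,-30,-40],"roll":0,"gripper":72}]' >/dev/null
python3 -m creep '[{"translation":[-40,-10,0],"roll":0,"gripper":72},{"translation":[-80,-30,0],"roll":0,"gripper":72},{"translation":[-110,-50,0],"roll":0,"gripper":72},{"translation":[-110,-50,0],"roll":0,"gripper":72},{"translation":[-110,-50,0],"roll":0,"gripper":72}]'
cat >> h.py <<'E'
def look(name=None):
    o,im=snap('wrist',name); L=[]
    for d in viewer.recognise('wrist','candle1'):
        b=d['bbox']
        if d['p']>.3:
            x,e=fitcyl('wrist',o,b,0,.025,.056); L.append((x,e)); print(np.round(b),round(d['p'],2),x,round(e,1),'go z.036',*go(o,[*x,.036],.172))
    return o,im,L
E
python3 - <<'E'
from h import *
o,im,L=look('w6'); print(o['position'])
for d in viewer.recognise('wrist','old_pot'): print(d, fitcyl('wrist',o,d['bbox'],.005,.025,.044))
for d in viewer.recognise('wrist','tray'): print(d)
E
```

```text
time: 15.78
position: [0.4789, 0.3847, 0.0386]
tool_rot: [0.643, 0.766, -0.0, -0.0]
ft_force: [-0.1, 0.0, 0.1]
grip_width: 0.0698
grip_force: 0.0
time: 17.03
position: [0.4592, 0.031, 0.2382]
tool_rot: [0.645, 0.764, 0.0, -0.0]
ft_force: [0.0, 0.1, 0.3]
grip_width: 0.0718
grip_force: 0.0
[255.   2.  39.  12.] 0.97 [0.4298 0.185 ] 52.8 go z.036 [156.6  -3.  202.3] -0.18480258530715332
[210. 312.  38.  32.] 0.95 [ 0.4314 -0.1856] 19.0 go z.036 [-209.   -63.7  202.1] -0.18480258530715332
[216. 253.  39.  22.] 0.8 [ 0.4262 -0.0672] 25.4 go z.036 [-91.4 -48.9 202.2] -0.18480258530715332
[275.  90.  49.  45.] 0.71 [0.4679 0.112 ] 3.1 go z.036 [ 78.3  22.3 202.2] -0.18480258530715332
[534. 145.  26.  31.] 0.64 [0.7332 0.1087] 49.5 go z.036 [ 30.5 283.2 202.1] -0.18480258530715332
[0.4592 0.031  0.2382]
{'bbox': [254.0, 179.0, 29.9, 39.8], 'p': 0.18} (array([0.4531, 0.0099]), np.float64(7.279774218047159))
```

View pics/w6.png

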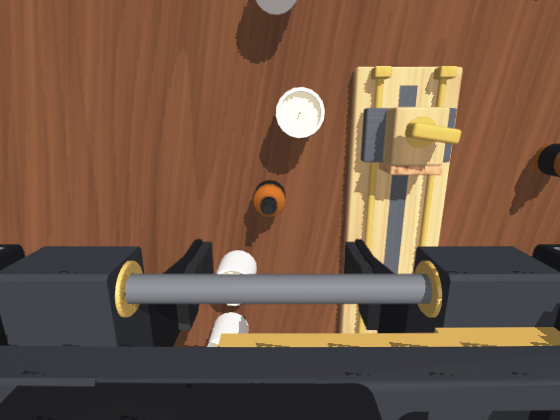

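The view shows candle 2 at px (300,112), a dropper at (268,198), and the stop drawn back at (410,135) in the rack. Candle 2 first.

Run:
```python
from h import *
o=telemetry.get_obs(); p=onz('wrist',o,[(300,112.5)],.056)[0]; print(p,go(o,[p[0],p[1],.036],.172))
```

```text
[0.4694 0.1157 0.056 ] (array([ 78.9,  23.2, 202.3]), np.float64(0.20295417476057764))
```

Run:
```python
from h import *
o,im,L=look('w7'); print(o['position'],telemetry.get_obs()['position'])
g=cv2.cvtColor(im,cv2.COLOR_BGR2GRAY)[70:150,260:345]; 
m=(g>170).astype(np.uint8); n,l,s,c=cv2.connectedComponentsWithStats(m); i=1+np.argmax(s[1:,4]); print(s[i],c[i])
(cx,cy),r=cv2.minEnclosingCircle(np.argwhere(l==i)[:,::-1].astype(np.float32)); print(cx+260,cy+70,r)
print(onz('wrist',o,[(cx+260,cy+70)],.056))
```

```text
[205. 314.  42.  32.] 0.9 [ 0.4281 -0.1741] 14.0 go z.036 [-199.2  -68.   202.1] 0.20295417476057764
[214. 252.  38.  53.] 0.75 [ 0.4299 -0.0981] 4.7 go z.036 [-124.6  -52.9  202.2] 0.20295417476057764
[274.  93.  47.  44.] 0.61 [0.4681 0.1114] 3.9 go z.036 [ 74.9  21.2 202.3] 0.20295417476057764
[253.   2.  44.  12.] 0.56 [0.4306 0.1878] 52.3 go z.036 [156.7  -2.3 202.3] 0.20295417476057764
[0.4602 0.0338 0.2382] [0.4601 0.0339 0.2382]
[  15   20   49   51 1941] [38.6801 44.713 ]
298.5 114.7599983215332 25.363609313964844
[[0.4683 0.1132 0.056 ]]
```

```bash
python3 -m creep '[{"translation":[38,11,20],"roll":0,"gripper":72},{"translation":[77,21,50],"roll":0,"gripper":72},{"translation":[77,21,85],"roll":0,"gripper":72},{"translation":[77,21,120],"roll":0,"gripper":72},{"translation":[77,21,145],"roll":0,"gripper":72}]' >/dev/null
python3 -m creep '[{"translation":[0,0,25],"roll":0,"gripper":72},{"translation":[0,0,45],"roll":0,"gripper":72},{"translation":[0,0,57],"roll":0,"gripper":72},{"translation":[0,0,57],"roll":0,"gripper":72},{"translation":[0,0,57],"roll":0,"gripper":72}]'
python3 -m creep '[{"translation":[0,0,0],"roll":0,"gripper":40},{"translation":[0,0,0],"roll":0,"gripper":40},{"translation":[0,0,0],"roll":0,"gripper":40},{"translation":[0,0,0],"roll":0,"gripper":40},{"translation":[0,0,0],"roll":0,"gripper":40}]' 25
python3 -m creep '[{"translation":[0,0,0],"roll":0,"gripper":40},{"translation":[0,0,-3],"roll":0,"gripper":40},{"translation":[0,0,-6],"roll":0,"gripper":40},{"translation":[0,0,-30],"roll":0,"gripper":40},{"translation":[0,0,-60],"roll":0,"gripper":40}]'
python3 - <<'E'
from h import *
o=telemetry.get_obs(); print(o['position'])
th=.172; e=np.array([.6497,-.2045]); d=np.array([-np.sin(th),np.cos(th)])
p=e+d*.027; print(p,go(o,[*p,.15],.172),go(o,[*p,.052])[0])
E
```

```text
time: 18.17
position: [0.4669, 0.113, 0.0356]
tool_rot: [0.642, 0.766, -0.0, -0.001]
ft_force: [-0.4, -0.5, 0.6]
grip_width: 0.0725
grip_force: 0.0
time: 18.58
position: [0.4678, 0.1121, 0.037]
tool_rot: [0.643, 0.766, 0.001, 0.001]
ft_force: [0.7, 0.5, 3.3]
grip_width: 0.0495
grip_force: 25.0
time: 19.0
position: [0.4649, 0.1119, 0.0951]
tool_rot: [0.643, 0.766, -0.002, -0.003]
ft_force: [1.2, 0.1, -1.6]
grip_width: 0.0492
grip_force: 25.0
[0.4649 0.1119 0.0951]
[ 0.6451 -0.1779] (array([-316.5,  127.1,  -56. ]), np.float64(0.07595813194016898)) [-316.6  127.8   42. ]
```

```bash
python3 -m creep '[{"translation":[0,0,-35],"roll":0,"gripper":40},{"translation":[-20,10,-55],"roll":0,"gripper":40},{"translation":[-55,24,-55],"roll":0,"gripper":40},{"translation":[-90,38,-55],"roll":0,"gripper":40},{"translation":[-125,52,-55],"roll":0,"gripper":40}]' >/dev/null
python3 -m creep '[{"translation":[-35,15,0],"roll":0,"gripper":40},{"translation":[-70,30,0],"roll":0,"gripper":40},{"translation":[-105,45,0],"roll":0,"gripper":40},{"translation":[-140,60,0],"roll":0,"gripper":40},{"translation":[-170,70,0],"roll":0,"gripper":40}]' >/dev/null
python3 -m creep '[{"translation":[-10,3,20],"roll":0,"gripper":40},{"translation":[-20,5,40],"roll":0,"gripper":40},{"translation":[-20,5,40],"roll":0,"gripper":40},{"translation":[-20,5,40],"roll":0,"gripper":40}]'
python3 - <<'E'
from h import *
o=telemetry.get_obs(); print(o['position'])
th=.172; e=np.array([.6497,-.2045]); d=np.array([-np.sin(th),np.cos(th)])
p=e+d*.028; print(p,go(o,[*p,.056],.172))
E
```

```text
time: 20.17
position: [0.6448, -0.1758, 0.1094]
tool_rot: [0.644, 0.765, -0.001, -0.003]
ft_force: [0.2, 0.0, -0.8]
grip_width: 0.0495
grip_force: 25.0
[ 0.6448 -0.1758  0.1094]
[ 0.6449 -0.1769] (array([-1.3,  0.2, 53.4]), np.float64(0.02852211322021958))
```

```bash
python3 -m creep '[{"translation":[-1,0,20],"roll":0,"gripper":40},{"translation":[-1,0,40],"roll":0,"gripper":40},{"translation":[-1,0,50],"roll":0,"gripper":40},{"translation":[-1,0,52],"roll":0,"gripper":40},{"translation":[-1,0,52],"roll":0,"gripper":40}]' 
python3 -m creep '[{"translation":[0,0,1],"roll":0,"gripper":40},{"translation":[0,0,2],"roll":0,"gripper":40},{"translation":[0,0,3],"roll":0,"gripper":40},{"translation":[0,0,3],"roll":0,"gripper":40}]'
```

```text
time: 20.58
position: [0.6464, -0.1763, 0.0594]
tool_rot: [0.643, 0.766, -0.0, -0.001]
ft_force: [-0.5, 0.5, -2.4]
grip_width: 0.0489
grip_force: 25.0
time: 20.92
position: [0.6471, -0.1773, 0.0569]
tool_rot: [0.643, 0.766, 0.0, 0.001]
ft_force: [-0.3, -0.3, -1.5]
grip_width: 0.0492
grip_force: 25.0
```

```bash
python3 -m creep '[{"translation":[0,-1,1],"roll":0,"gripper":40},{"translation":[0,-2,2],"roll":0,"gripper":40},{"translation":[0,-2,3],"roll":0,"gripper":40},{"translation":[0,-2,3],"roll":0,"gripper":40},{"translation":[0,-2,3],"roll":0,"gripper":40}]' 
python3 -m creep '[{"translation":[0,0,1],"roll":0,"gripper":40},{"translation":[0,0,1],"roll":0,"gripper":40},{"translation":[0,0,1],"roll":0,"gripper":40}]'
```

```text
time: 21.33
position: [0.6448, -0.1776, 0.0532]
tool_rot: [0.643, 0.766, 0.0, -0.0]
ft_force: [-0.6, 0.6, -1.8]
grip_width: 0.049
grip_force: 25.0
time: 21.58
position: [0.6448, -0.1776, 0.0531]
tool_rot: [0.643, 0.766, -0.0, 0.0]
ft_force: [-1.1, 0.8, 5.3]
grip_width: 0.0494
grip_force: 25.0
```

```bash
python3 -m creep '[{"translation":[0,0,-1],"roll":0,"gripper":68},{"translation":[0,0,-1],"roll":0,"gripper":68},{"translation":[0,0,-1],"roll":0,"gripper":68},{"translation":[0,0,-1],"roll":0,"gripper":68},{"translation":[0,0,-20],"roll":0,"gripper":68}]'
python3 -m creep '[{"translation":[0,0,-35],"roll":0,"gripper":72},{"translation":[0,0,-70],"roll":0,"gripper":72},{"translation":[-20,-30,-105],"roll":0,"gripper":72},{"translation":[-40,-60,-140],"roll":0,"gripper":72},{"translation":[-60,-90,-170],"roll":0,"gripper":72}]' >/dev/null
python3 -m creep '[{"translation":[-12,-19,-18],"roll":0,"gripper":72},{"translation":[-12,-19,-18],"roll":0,"gripper":72},{"translation":[-12,-19,-18],"roll":0,"gripper":72},{"translation":[-12,-19,-18],"roll":0,"gripper":72}]'
python3 - <<'E'
from h import *
o,im,L=look('w8'); print(o['position'],telemetry.get_obs()['position'])
E
```

```text
time: 22.0
position: [0.6421, -0.1764, 0.0685]
tool_rot: [0.643, 0.766, -0.001, -0.004]
ft_force: [-0.1, 0.7, 0.3]
grip_width: 0.067
grip_force: 0.0
time: 22.75
position: [0.562, -0.255, 0.2447]
tool_rot: [0.643, 0.766, 0.0, -0.001]
ft_force: [0.7, -0.2, -0.4]
grip_width: 0.0717
grip_force: 0.0
[148. 185.  54.  52.] 0.87 [ 0.4453 -0.311 ] 0.5 go z.036 [ -35.3 -124.5  208.7] 0.07820131335952851
[142.   3.  65.  43.] 0.81 [ 0.4281 -0.1178] 19.7 go z.036 [ 157.9 -108.2  209. ] 0.07820131335952851
[205. 301.  59.  44.] 0.72 [ 0.5307 -0.4533] 14.1 go z.036 [-190.2  -65.   208.5] 0.07820131335952851
[139.  84.  62.  49.] 0.61 [ 0.4292 -0.1945] 1.0 go z.036 [  82.2 -120.3  208.9] 0.07820131335952851
[338. 107.  59.  44.] 0.57 [ 0.6513 -0.1767] 1.9 go z.036 [ 61.4 101.6 208.8] 0.07820131335952851
[ 0.562  -0.255   0.2447] [ 0.5621 -0.2543  0.2438]
```

View pics/w8.png

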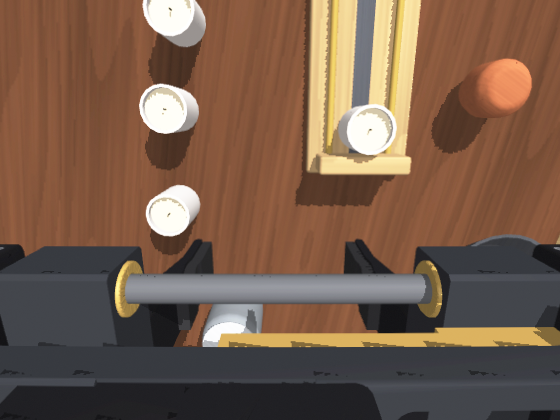

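The first candle stands in the rack at px (367,130), close to the end block. The remaining ones are at (172,210), (165,108) and (170,12). Next is candle 5.

```bash
python3 -m creep '[{"translation":[-12,-35,20],"roll":0,"gripper":72},{"translation":[-24,-70,40],"roll":0,"gripper":72},{"translation":[-35,-105,60],"roll":0,"gripper":72},{"translation":[-35,-124,90],"roll":0,"gripper":72},{"translation":[-35,-124,125],"roll":0,"gripper":72}]' >/dev/null
python3 -m creep '[{"translation":[0,0,30],"roll":0,"gripper":72},{"translation":[0,0,60],"roll":0,"gripper":72},{"translation":[0,0,83],"roll":0,"gripper":72},{"translation":[0,0,83],"roll":0,"gripper":72},{"translation":[0,0,83],"roll":0,"gripper":72}]'
python3 -m creep '[{"translation":[0,0,0],"roll":0,"gripper":40},{"translation":[0,0,0],"roll":0,"gripper":40},{"translation":[0,0,0],"roll":0,"gripper":40},{"translation":[0,0,0],"roll":0,"gripper":40},{"translation":[0,0,0],"roll":0,"gripper":40}]' 25
python3 -m creep '[{"translation":[0,0,0],"roll":0,"gripper":40},{"translation":[0,0,-3],"roll":0,"gripper":40},{"translation":[0,0,-35],"roll":0,"gripper":40},{"translation":[0,0,-70],"roll":0,"gripper":40},{"translation":[0,0,-100],"roll":0,"gripper":40}]'
python3 - <<'E'
from h import *
o=telemetry.get_obs(); print(o['position'])
th=.172; e=np.array([.6497,-.2045]); d=np.array([-np.sin(th),np.cos(th)])
for k in (.080,.132,.184,.236):
  p=e+d*k; print(p,go(o,[*p,.12],.172))
E
```

```text
time: 23.68
position: [0.4456, -0.3098, 0.0356]
tool_rot: [0.643, 0.766, 0.0, -0.002]
ft_force: [0.1, -0.7, 1.3]
grip_width: 0.0718
grip_force: 0.0
time: 24.1
position: [0.446, -0.3119, 0.0389]
tool_rot: [0.643, 0.766, -0.0, 0.001]
ft_force: [-3.1, 0.9, 6.2]
grip_width: 0.0494
grip_force: 25.0
time: 24.52
position: [0.446, -0.3113, 0.1388]
tool_rot: [0.643, 0.766, 0.0, -0.0]
ft_force: [0.9, -0.0, -1.2]
grip_width: 0.0492
grip_force: 25.0
[ 0.446  -0.3113  0.1388]
[ 0.636  -0.1257] (array([150.1, 219.1,  18.9]), np.float64(0.06967530822886658))
[ 0.6271 -0.0744] (array([202.1, 219.2,  18.9]), np.float64(0.06967530822886658))
[ 0.6182 -0.0232] (array([254.1, 219.3,  19. ]), np.float64(0.06967530822886658))
[0.6093 0.028 ] (array([306.1, 219.3,  19. ]), np.float64(0.06967530822886658))
```

```bash
python3 -m creep '[{"translation":[19,30,-5],"roll":0,"gripper":40},{"translation":[38,60,-5],"roll":0,"gripper":40},{"translation":[57,90,-5],"roll":0,"gripper":40},{"translation":[76,120,-5],"roll":0,"gripper":40},{"translation":[95,150,-5],"roll":0,"gripper":40}]' >/dev/null
python3 -m creep '[{"translation":[24,30,0],"roll":0,"gripper":40},{"translation":[48,60,0],"roll":0,"gripper":40},{"translation":[56,69,0],"roll":0,"gripper":40},{"translation":[56,69,0],"roll":0,"gripper":40},{"translation":[56,69,0],"roll":0,"gripper":40}]'
python3 - <<'E'
from h import *
o=telemetry.get_obs(); print(o['position'])
th=.172; e=np.array([.6497,-.2045]); d=np.array([-np.sin(th),np.cos(th)])
p=e+d*.081; print(p,go(o,[*p,.059],.172))
E
```

```text
time: 25.35
position: [0.6352, -0.1243, 0.1422]
tool_rot: [0.642, 0.766, -0.0, -0.0]
ft_force: [-0.3, -0.1, -1.7]
grip_width: 0.0492
grip_force: 25.0
[ 0.6352 -0.1243  0.1422]
[ 0.6358 -0.1247] (array([-0.5,  0.7, 83.1]), np.float64(0.20635505863049275))
```

```bash
python3 -m creep '[{"translation":[0,0,25],"roll":0,"gripper":40},{"translation":[0,1,50],"roll":0,"gripper":40},{"translation":[0,1,72],"roll":0,"gripper":40},{"translation":[0,1,82],"roll":0,"gripper":40},{"translation":[0,1,82],"roll":0,"gripper":40}]' 
python3 -m creep '[{"translation":[0,0,1],"roll":0,"gripper":40},{"translation":[0,0,2],"roll":0,"gripper":40},{"translation":[0,0,3],"roll":0,"gripper":40},{"translation":[0,0,4],"roll":0,"gripper":40},{"translation":[0,0,4],"roll":0,"gripper":40}]'
python3 -m creep '[{"translation":[0,0,1],"roll":0,"gripper":40},{"translation":[0,0,1],"roll":0,"gripper":40}]'
```

```text
time: 25.77
position: [0.6334, -0.1256, 0.0578]
tool_rot: [0.644, 0.765, -0.001, -0.003]
ft_force: [-0.0, 0.0, -0.9]
grip_width: 0.0495
grip_force: 25.0
time: 26.18
position: [0.6371, -0.125, 0.0575]
tool_rot: [0.643, 0.766, 0.0, 0.001]
ft_force: [-0.2, 0.8, -1.4]
grip_width: 0.0496
grip_force: 25.0
time: 26.35
position: [0.6368, -0.1247, 0.0558]
tool_rot: [0.643, 0.766, 0.0, 0.0]
ft_force: [0.6, 0.3, -0.5]
grip_width: 0.0494
grip_force: 25.0
```

```bash
python3 -m creep '[{"translation":[0,-1,1],"roll":0,"gripper":40},{"translation":[0,-1,1],"roll":0,"gripper":40},{"translation":[0,-1,1],"roll":0,"gripper":40}]'
python3 -m creep '[{"translation":[0,0,0],"roll":0,"gripper":68},{"translation":[0,0,0],"roll":0,"gripper":68},{"translation":[0,0,0],"roll":0,"gripper":68},{"translation":[0,0,0],"roll":0,"gripper":68},{"translation":[0,0,-20],"roll":0,"gripper":68}]'
python3 -m creep '[{"translation":[0,0,-35],"roll":0,"gripper":72},{"translation":[0,0,-70],"roll":0,"gripper":72},{"translation":[-20,-30,-105],"roll":0,"gripper":72},{"translation":[-55,-55,-140],"roll":0,"gripper":72},{"translation":[-85,-80,-170],"roll":0,"gripper":72}]' >/dev/null
python3 -m creep '[{"translation":[-32,-19,-3],"roll":0,"gripper":72},{"translation":[-42,-19,-3],"roll":0,"gripper":72},{"translation":[-42,-19,-3],"roll":0,"gripper":72},{"translation":[-42,-19,-3],"roll":0,"gripper":72}]'
python3 - <<'E'
from h import *
o,im,L=look('w9'); print(o['position'],telemetry.get_obs()['position'])
E
```

```text
time: 26.6
position: [0.6361, -0.125, 0.0549]
tool_rot: [0.643, 0.766, 0.0, 0.0]
ft_force: [-0.2, 0.7, 0.2]
grip_width: 0.0495
grip_force: 25.0
time: 27.02
position: [0.6327, -0.1241, 0.0711]
tool_rot: [0.643, 0.766, -0.001, -0.004]
ft_force: [-1.0, 0.2, -0.6]
grip_width: 0.0668
grip_force: 0.0
time: 27.77
position: [0.5711, -0.2468, 0.2286]
tool_rot: [0.644, 0.765, 0.0, -0.001]
ft_force: [-0.4, 0.4, -0.8]
grip_width: 0.0724
grip_force: 0.0
[126.   1.  70.  51.] 0.8 [ 0.4283 -0.1143] 15.0 go z.036 [ 154.6 -117.8  192.9] 0.004020497523072208
[122.  91.  65.  51.] 0.73 [ 0.4284 -0.1953] 0.3 go z.036 [  74.8 -131.6  192.8] 0.004020497523072208
[334.  49.  66.  55.] 0.71 [ 0.6434 -0.1187] 3.4 go z.036 [113.5  93.3 192.7] 0.004020497523072208
[333. 111.  56.  49.] 0.65 [ 0.6502 -0.1764] 1.2 go z.036 [ 55.5  90.2 192.6] 0.004020497523072208
[ 0.5711 -0.2468  0.2286] [ 0.5712 -0.2452  0.2281]
```

View pics/w9.png

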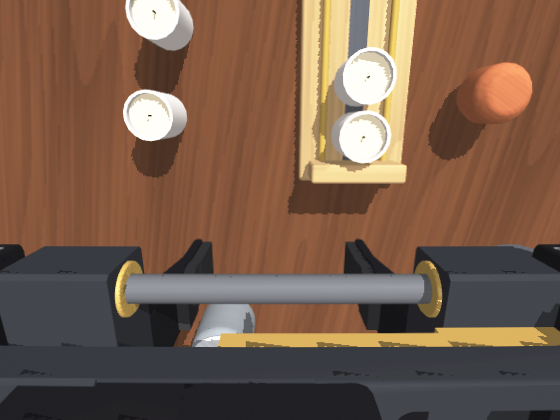

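Two candles now stand in the rack, at px (362,137) and (368,77). Candle 4 is next, at (152,115).

```bash
python3 -m creep '[{"translation":[18,-34,10],"roll":0,"gripper":72},{"translation":[37,-68,20],"roll":0,"gripper":72},{"translation":[56,-100,30],"roll":0,"gripper":72},{"translation":[75,-131,60],"roll":0,"gripper":72},{"translation":[75,-131,90],"roll":0,"gripper":72}]' >/dev/null
python3 -m creep '[{"translation":[0,0,35],"roll":0,"gripper":72},{"translation":[0,0,70],"roll":0,"gripper":72},{"translation":[0,0,102],"roll":0,"gripper":72},{"translation":[0,0,102],"roll":0,"gripper":72},{"translation":[0,0,102],"roll":0,"gripper":72}]'
python3 -m creep '[{"translation":[0,0,0],"roll":0,"gripper":40},{"translation":[0,0,0],"roll":0,"gripper":40},{"translation":[0,0,0],"roll":0,"gripper":40},{"translation":[0,0,0],"roll":0,"gripper":40},{"translation":[0,0,0],"roll":0,"gripper":40}]' 25
python3 -m creep '[{"translation":[0,0,0],"roll":0,"gripper":40},{"translation":[0,0,-3],"roll":0,"gripper":40},{"translation":[0,0,-35],"roll":0,"gripper":40},{"translation":[0,0,-70],"roll":0,"gripper":40},{"translation":[0,0,-105],"roll":0,"gripper":40}]'
python3 - <<'E'
from h import *
o=telemetry.get_obs(); print(o['position'])
th=.172; e=np.array([.6497,-.2045]); d=np.array([-np.sin(th),np.cos(th)])
for k in (.134,):
  p=e+d*k; print(p,go(o,[*p,.14],.172))
E
```

```text
time: 28.7
position: [0.4285, -0.1935, 0.0356]
tool_rot: [0.642, 0.766, -0.0, -0.003]
ft_force: [0.1, 0.4, 0.6]
grip_width: 0.0718
grip_force: 0.0
time: 29.12
position: [0.43, -0.1961, 0.0388]
tool_rot: [0.643, 0.766, -0.0, 0.001]
ft_force: [-1.7, 1.0, 7.7]
grip_width: 0.0494
grip_force: 25.0
time: 29.53
position: [0.4287, -0.1952, 0.1431]
tool_rot: [0.643, 0.766, 0.0, -0.001]
ft_force: [1.7, -0.5, -2.7]
grip_width: 0.0492
grip_force: 25.0
[ 0.4287 -0.1952  0.1431]
[ 0.6268 -0.0725] (array([ 86.7, 216.3,   3. ]), np.float64(0.06948330180136963))
```

```bash
python3 -m creep '[{"translation":[14,36,0],"roll":0,"gripper":40},{"translation":[28,72,0],"roll":0,"gripper":40},{"translation":[43,108,0],"roll":0,"gripper":40},{"translation":[57,144,0],"roll":0,"gripper":40},{"translation":[72,180,0],"roll":0,"gripper":40}]' >/dev/null
python3 -m creep '[{"translation":[14,36,0],"roll":0,"gripper":40},{"translation":[15,36,0],"roll":0,"gripper":40},{"translation":[15,36,20],"roll":0,"gripper":40},{"translation":[15,36,20],"roll":0,"gripper":40},{"translation":[15,36,20],"roll":0,"gripper":40}]'
python3 - <<'E'
from h import *
o=telemetry.get_obs(); print(o['position'])
th=.172; e=np.array([.6497,-.2045]); d=np.array([-np.sin(th),np.cos(th)])
p=e+d*.134; print(p,go(o,[*p,.057],.172))
E
```

```text
time: 30.37
position: [0.6254, -0.0722, 0.1211]
tool_rot: [0.643, 0.766, -0.001, -0.002]
ft_force: [-0.2, -0.9, -0.8]
grip_width: 0.0492
grip_force: 25.0
[ 0.6254 -0.0722  0.1211]
[ 0.6268 -0.0725] (array([-0.6,  1.5, 64.1]), np.float64(0.09804066709099857))
```

```bash
python3 -m creep '[{"translation":[0,0,25],"roll":0,"gripper":40},{"translation":[0,0,45],"roll":0,"gripper":40},{"translation":[0,0,60],"roll":0,"gripper":40},{"translation":[0,0,64],"roll":0,"gripper":40},{"translation":[0,0,64],"roll":0,"gripper":40}]' 
python3 -m creep '[{"translation":[0,0,1],"roll":0,"gripper":40},{"translation":[0,0,2],"roll":0,"gripper":40},{"translation":[0,0,2],"roll":0,"gripper":40},{"translation":[0,0,2],"roll":0,"gripper":40}]'
```

```text
time: 30.78
position: [0.6262, -0.073, 0.0577]
tool_rot: [0.644, 0.765, -0.0, -0.001]
ft_force: [-0.1, -1.2, -0.7]
grip_width: 0.0495
grip_force: 25.0
time: 31.12
position: [0.6278, -0.0729, 0.0573]
tool_rot: [0.643, 0.766, 0.0, 0.001]
ft_force: [-0.0, 0.5, -2.2]
grip_width: 0.0493
grip_force: 25.0
```

Slightly high, so down about 2 mm more. Then release, go to the viewing station and look at candle 3.

```bash
python3 -m creep '[{"translation":[0,-1,1],"roll":0,"gripper":40},{"translation":[0,-1,2],"roll":0,"gripper":40},{"translation":[0,-1,2],"roll":0,"gripper":40},{"translation":[0,-1,2],"roll":0,"gripper":40}]'
python3 -m creep '[{"translation":[0,0,0],"roll":0,"gripper":68},{"translation":[0,0,0],"roll":0,"gripper":68},{"translation":[0,0,0],"roll":0,"gripper":68},{"translation":[0,0,0],"roll":0,"gripper":68},{"translation":[0,0,-20],"roll":0,"gripper":68}]'
python3 -m creep '[{"translation":[0,0,-35],"roll":0,"gripper":72},{"translation":[0,0,-70],"roll":0,"gripper":72},{"translation":[-20,-30,-105],"roll":0,"gripper":72},{"translation":[-55,-55,-140],"roll":0,"gripper":72},{"translation":[-85,-80,-170],"roll":0,"gripper":72}]' >/dev/null
python3 -m creep '[{"translation":[-32,-10,-3],"roll":0,"gripper":72},{"translation":[-42,-10,-3],"roll":0,"gripper":72},{"translation":[-42,-10,-3],"roll":0,"gripper":72},{"translation":[-42,-10,-3],"roll":0,"gripper":72}]'
python3 - <<'E'
from h import *
o,im,L=look('w10'); print(o['position'],telemetry.get_obs()['position'])
E
```

```text
time: 31.45
position: [0.6263, -0.0729, 0.0549]
tool_rot: [0.643, 0.766, 0.0, 0.0]
ft_force: [-1.2, 0.4, 4.3]
grip_width: 0.0494
grip_force: 25.0
time: 31.87
position: [0.6234, -0.0721, 0.0707]
tool_rot: [0.643, 0.766, -0.002, -0.004]
ft_force: [-0.5, 0.2, -0.4]
grip_width: 0.0669
grip_force: 0.0
time: 32.62
position: [0.5705, -0.193, 0.228]
tool_rot: [0.644, 0.765, 0.0, -0.001]
ft_force: [0.6, 0.8, -0.8]
grip_width: 0.072
grip_force: 0.0
[168.  57.  61.  58.] 0.89 [ 0.4718 -0.104 ] 2.5 go z.036 [104.1 -81.9 192.3] 0.0065023126837218115
[322. 160.  52.  51.] 0.68 [ 0.6489 -0.1785] 0.7 go z.036 [  0.4  79.9 192. ] 0.0065023126837218115
[325.  45.  62.  60.] 0.63 [ 0.6302 -0.0652] 2.2 go z.036 [115.3  80.9 192.2] 0.0065023126837218115
[326. 109.  61.  50.] 0.58 [ 0.6444 -0.1213] 2.4 go z.036 [ 57.6  85.3 192.1] 0.0065023126837218115
[ 0.5705 -0.193   0.228 ] [ 0.5704 -0.1915  0.2276]
```

View pics/w10.png

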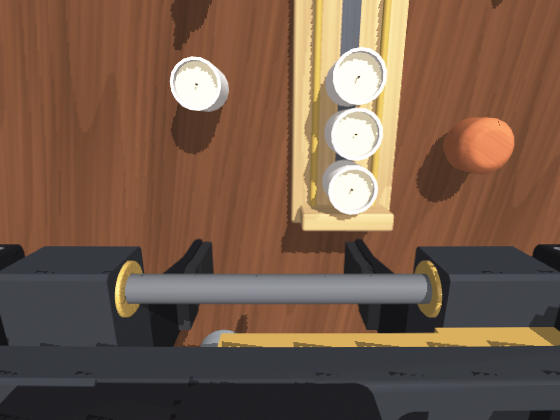

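Candle 3 has been knocked to px (197,84). The three candles in the rack look fine. I'll refine candle 3 from its rim centre.

Run:
```python
from h import *
o,im,L=look(); 
p=onz('wrist',o,[(196.5,84)],.056)[0]; print(p,go(o,[p[0],p[1],.036],.172)); print(fitcyl('wrist',o,[170,57,58,54],0,.025,.056))
```

```text
[168.  60.  63.  53.] 0.94 [ 0.4713 -0.1041] 2.2 go z.036 [102.8 -82.1 192. ] 0.1489165830932393
[324. 163.  51.  50.] 0.92 [ 0.65   -0.1798] 1.5 go z.036 [ -2.8  80.8 191.4] 0.1489165830932393
[325. 108.  60.  50.] 0.81 [ 0.642  -0.1195] 1.6 go z.036 [ 58.   83.4 191.6] 0.1489165830932393
[326.  49.  62.  60.] 0.68 [ 0.6317 -0.0674] 2.8 go z.036 [111.1  82.3 191.7] 0.1489165830932393
[ 0.4732 -0.1009  0.056 ] (array([105.6, -79.7, 192. ]), np.float64(0.1489165830932393))
(array([ 0.4716, -0.1013]), np.float64(0.7445156401414863))
```

```bash
python3 -m creep '[{"translation":[35,-27,10],"roll":0,"gripper":72},{"translation":[70,-54,20],"roll":0,"gripper":72},{"translation":[105,-81,40],"roll":0,"gripper":72},{"translation":[105,-81,65],"roll":0,"gripper":72},{"translation":[105,-81,90],"roll":0,"gripper":72}]' >/dev/null
python3 -m creep '[{"translation":[0,0,35],"roll":0,"gripper":72},{"translation":[0,0,70],"roll":0,"gripper":72},{"translation":[0,0,101],"roll":0,"gripper":72},{"translation":[0,0,101],"roll":0,"gripper":72},{"translation":[0,0,101],"roll":0,"gripper":72}]'
python3 -m creep '[{"translation":[0,0,0],"roll":0,"gripper":40},{"translation":[0,0,0],"roll":0,"gripper":40},{"translation":[0,0,0],"roll":0,"gripper":40},{"translation":[0,0,0],"roll":0,"gripper":40},{"translation":[0,0,0],"roll":0,"gripper":40}]' 25
python3 -m creep '[{"translation":[0,0,0],"roll":0,"gripper":40},{"translation":[0,0,-3],"roll":0,"gripper":40},{"translation":[0,0,-35],"roll":0,"gripper":40},{"translation":[0,0,-70],"roll":0,"gripper":40},{"translation":[0,0,-105],"roll":0,"gripper":40}]'
python3 - <<'E'
from h import *
o=telemetry.get_obs(); print(o['position'])
th=.172; e=np.array([.6497,-.2045]); d=np.array([-np.sin(th),np.cos(th)])
for k in (.187,):
  p=e+d*k; print(p,go(o,[*p,.14],.172))
E
```

```text
time: 33.65
position: [0.4718, -0.1023, 0.0365]
tool_rot: [0.643, 0.766, -0.001, -0.003]
ft_force: [-0.1, 0.2, 1.5]
grip_width: 0.0719
grip_force: 0.0
time: 34.07
position: [0.4732, -0.104, 0.0394]
tool_rot: [0.643, 0.766, 0.0, 0.001]
ft_force: [-1.6, 0.3, 8.2]
grip_width: 0.0493
grip_force: 25.0
time: 34.48
position: [0.4721, -0.1034, 0.1436]
tool_rot: [0.643, 0.766, -0.0, -0.001]
ft_force: [0.9, -0.4, -2.1]
grip_width: 0.0492
grip_force: 25.0
[ 0.4721 -0.1034  0.1436]
[ 0.6177 -0.0203] (array([ 56.8, 157.7,   3.4]), np.float64(0.07541313659804416))
```

```bash
python3 -m creep '[{"translation":[13,36,0],"roll":0,"gripper":40},{"translation":[26,72,0],"roll":0,"gripper":40},{"translation":[39,108,0],"roll":0,"gripper":40},{"translation":[52,144,0],"roll":0,"gripper":40},{"translation":[57,157,0],"roll":0,"gripper":40}]' >/dev/null
python3 -m creep '[{"translation":[0,0,10],"roll":0,"gripper":40},{"translation":[0,0,20],"roll":0,"gripper":40},{"translation":[0,0,20],"roll":0,"gripper":40},{"translation":[0,0,20],"roll":0,"gripper":40},{"translation":[0,0,20],"roll":0,"gripper":40}]'
python3 - <<'E'
from h import *
o=telemetry.get_obs(); print(o['position'])
th=.172; e=np.array([.6497,-.2045]); d=np.array([-np.sin(th),np.cos(th)])
p=e+d*.187; print(p,go(o,[*p,.057],.172))
E
```

```text
time: 35.32
position: [0.6164, -0.0212, 0.1224]
tool_rot: [0.644, 0.765, -0.001, -0.001]
ft_force: [-0.0, 0.4, -0.6]
grip_width: 0.0495
grip_force: 25.0
[ 0.6164 -0.0212  0.1224]
[ 0.6177 -0.0203] (array([ 0.6,  1.6, 65.4]), np.float64(0.020345622257337936))
```

```bash
python3 -m creep '[{"translation":[0.5,0,25],"roll":0,"gripper":40},{"translation":[0.5,0,45],"roll":0,"gripper":40},{"translation":[0.5,0,60],"roll":0,"gripper":40},{"translation":[0.5,0,65],"roll":0,"gripper":40},{"translation":[0.5,0,65],"roll":0,"gripper":40}]' 
python3 -m creep '[{"translation":[0,-1,1],"roll":0,"gripper":40},{"translation":[0,-1,2],"roll":0,"gripper":40},{"translation":[0,-1,3],"roll":0,"gripper":40},{"translation":[0,-1,3],"roll":0,"gripper":40},{"translation":[0,-1,3],"roll":0,"gripper":40}]'
```

```text
time: 35.73
position: [0.6165, -0.0204, 0.0569]
tool_rot: [0.644, 0.765, -0.001, -0.001]
ft_force: [0.2, -0.3, -2.7]
grip_width: 0.0493
grip_force: 25.0
time: 36.15
position: [0.6171, -0.0202, 0.0556]
tool_rot: [0.643, 0.766, 0.0, 0.001]
ft_force: [-0.6, 0.9, -1.5]
grip_width: 0.049
grip_force: 25.0
```

```bash
python3 -m creep '[{"translation":[0,0,1],"roll":0,"gripper":40},{"translation":[0,0,1],"roll":0,"gripper":40},{"translation":[0,0,1],"roll":0,"gripper":40}]'
python3 -m creep '[{"translation":[0,0,0],"roll":0,"gripper":68},{"translation":[0,0,0],"roll":0,"gripper":68},{"translation":[0,0,0],"roll":0,"gripper":68},{"translation":[0,0,0],"roll":0,"gripper":68},{"translation":[0,0,-20],"roll":0,"gripper":68}]'
python3 -m creep '[{"translation":[0,0,-35],"roll":0,"gripper":72},{"translation":[0,0,-70],"roll":0,"gripper":72},{"translation":[15,-20,-105],"roll":0,"gripper":72},{"translation":[35,-40,-135],"roll":0,"gripper":72},{"translation":[60,-65,-160],"roll":0,"gripper":72}]' >/dev/null
python3 -m creep '[{"translation":[27,-27,0],"roll":0,"gripper":72},{"translation":[54,-54,0],"roll":0,"gripper":72},{"translation":[80,-80,0],"roll":0,"gripper":72},{"translation":[90,-99,0],"roll":0,"gripper":72},{"translation":[90,-99,0],"roll":0,"gripper":72}]'
python3 -m creep '[{"translation":[0,0,0],"roll":0,"gripper":72},{"translation":[0,0,0],"roll":0,"gripper":72}]' >/dev/null
python3 - <<'E'
from h import *
o,im,L=look('w11'); print(o['position'],telemetry.get_obs()['position'])
E
```

```text
time: 36.4
position: [0.6171, -0.0202, 0.0554]
tool_rot: [0.643, 0.766, 0.0, 0.001]
ft_force: [-1.9, 0.4, 5.7]
grip_width: 0.0497
grip_force: 25.0
time: 36.82
position: [0.6139, -0.0197, 0.0706]
tool_rot: [0.643, 0.766, -0.002, -0.003]
ft_force: [-0.9, 0.1, -0.3]
grip_width: 0.0669
grip_force: 0.0
time: 37.65
position: [0.4248, 0.0999, 0.232]
tool_rot: [0.642, 0.767, -0.002, -0.003]
ft_force: [0.4, -0.1, -0.5]
grip_width: 0.0719
grip_force: 0.0
[263.  18.  54.  62.] 0.82 [0.4206 0.2382] 1.5 go z.036 [140.4  12.2 196.8] 0.09451432902366719
[0.4323 0.0978 0.2328] [0.4327 0.0975 0.2326]
```

View pics/w11.png

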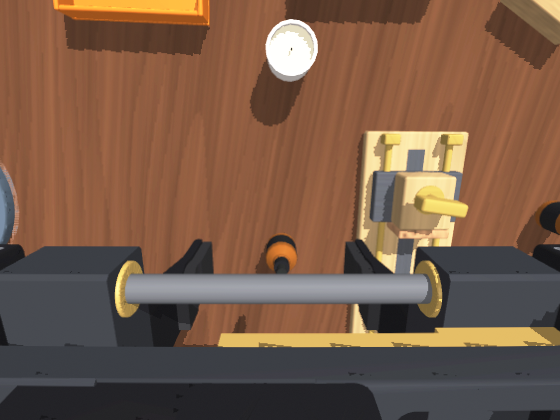

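Candle 1 is at px (291,50). Fetching it now.

```bash
python3 - <<'E'
from h import *
o=telemetry.get_obs()
print(onz('wrist',o,[(291,49)],.056),fitcyl('wrist',o,[265,20,53,60],0,.025,.056))
E
python3 -m creep '[{"translation":[35,3,10],"roll":0,"gripper":72},{"translation":[70,6,20],"roll":0,"gripper":72},{"translation":[105,9,40],"roll":0,"gripper":72},{"translation":[140,12,65],"roll":0,"gripper":72},{"translation":[140,12,95],"roll":0,"gripper":72}]' >/dev/null
python3 -m creep '[{"translation":[0,0,10],"roll":0,"gripper":72},{"translation":[0,0,10],"roll":0,"gripper":72},{"translation":[0,0,10],"roll":0,"gripper":72}]'
```

```text
[[0.422  0.2357 0.056 ]] (array([0.4223, 0.2369]), np.float64(1.4361754049580497))
time: 38.58
position: [0.4193, 0.2378, 0.1266]
tool_rot: [0.643, 0.766, -0.001, -0.0]
ft_force: [0.3, 0.0, 0.9]
grip_width: 0.0721
grip_force: 0.0
```

```bash
python3 -m creep '[{"translation":[-1,1.5,35],"roll":0,"gripper":72},{"translation":[-1,1.5,65],"roll":0,"gripper":72},{"translation":[-1,1.5,90],"roll":0,"gripper":72},{"translation":[-1,1.5,90],"roll":0,"gripper":72},{"translation":[-1,1.5,90],"roll":0,"gripper":72}]'
python3 -m creep '[{"translation":[0,0,0],"roll":0,"gripper":40},{"translation":[0,0,0],"roll":0,"gripper":40},{"translation":[0,0,0],"roll":0,"gripper":40},{"translation":[0,0,0],"roll":0,"gripper":40},{"translation":[0,0,0],"roll":0,"gripper":40}]' 25
python3 -m creep '[{"translation":[0,0,0],"roll":0,"gripper":40},{"translation":[0,0,-3],"roll":0,"gripper":40},{"translation":[0,0,-35],"roll":0,"gripper":40},{"translation":[0,0,-70],"roll":0,"gripper":40},{"translation":[0,0,-105],"roll":0,"gripper":40}]'
python3 -m creep '[{"translation":[0,0,-30],"roll":0,"gripper":40},{"translation":[0,0,-40],"roll":0,"gripper":40},{"translation":[0,0,-40],"roll":0,"gripper":40}]'
python3 - <<'E'
from h import *
o=telemetry.get_obs(); print(o['position'])
th=.172; e=np.array([.6497,-.2045]); d=np.array([-np.sin(th),np.cos(th)])
print('4th',np.dot(np.array([.6171,-.0202])-e,d))
for k in (.240,):
  p=e+d*k; print(p,go(o,[*p,.14],.172))
E
```

```text
time: 39.0
position: [0.4211, 0.2368, 0.0375]
tool_rot: [0.644, 0.765, -0.0, -0.0]
ft_force: [0.5, 1.0, 1.4]
grip_width: 0.072
grip_force: 0.0
time: 39.42
position: [0.4212, 0.2376, 0.0386]
tool_rot: [0.643, 0.766, 0.001, 0.001]
ft_force: [0.8, -0.8, 6.5]
grip_width: 0.0493
grip_force: 25.0
time: 39.83
position: [0.4188, 0.2369, 0.1428]
tool_rot: [0.643, 0.766, -0.002, -0.001]
ft_force: [0.5, 0.8, -1.9]
grip_width: 0.0494
grip_force: 25.0
time: 40.08
position: [0.4217, 0.2379, 0.1853]
tool_rot: [0.643, 0.766, 0.003, 0.002]
ft_force: [-0.2, 0.3, -1.7]
grip_width: 0.0492
grip_force: 25.0
[0.4217 0.2379 0.1853]
4th 0.1871601423155767
[0.6086 0.032 ] (array([-235.2,  148.1,   46.1]), np.float64(0.10955250704743946))
```

```bash
python3 -m creep '[{"translation":[-33,21,0],"roll":0,"gripper":40},{"translation":[-66,42,0],"roll":0,"gripper":40},{"translation":[-99,63,0],"roll":0,"gripper":40},{"translation":[-132,84,0],"roll":0,"gripper":40},{"translation":[-165,105,0],"roll":0,"gripper":40}]' >/dev/null
python3 -m creep '[{"translation":[-35,21,0],"roll":0,"gripper":40},{"translation":[-70,43,0],"roll":0,"gripper":40},{"translation":[-70,43,30],"roll":0,"gripper":40},{"translation":[-70,43,60],"roll":0,"gripper":40},{"translation":[-70,43,60],"roll":0,"gripper":40}]'
python3 -m creep '[{"translation":[0,0,0],"roll":0,"gripper":40},{"translation":[0,0,0],"roll":0,"gripper":40}]'
python3 - <<'E'
from h import *
o=telemetry.get_obs(); print(o['position'])
th=.172; e=np.array([.6497,-.2045]); d=np.array([-np.sin(th),np.cos(th)])
p=e+d*.240; print(p,go(o,[*p,.057],.172))
E
```

```text
time: 40.92
position: [0.6007, 0.031, 0.1148]
tool_rot: [0.644, 0.765, -0.004, -0.007]
ft_force: [-1.9, 1.5, -4.2]
grip_width: 0.049
grip_force: 25.0
time: 41.08
position: [0.6062, 0.0318, 0.1223]
tool_rot: [0.643, 0.766, -0.0, -0.0]
ft_force: [0.4, -0.0, -1.6]
grip_width: 0.0492
grip_force: 25.0
[0.6062 0.0318 0.1223]
[0.6086 0.032 ] (array([-0.3,  2.5, 65.2]), np.float64(0.12427333400401608))
```

```bash
python3 -m creep '[{"translation":[0,2,25],"roll":0,"gripper":40},{"translation":[0,2,45],"roll":0,"gripper":40},{"translation":[0,2,60],"roll":0,"gripper":40},{"translation":[0,2,64],"roll":0,"gripper":40},{"translation":[0,2,64],"roll":0,"gripper":40}]' 
python3 -m creep '[{"translation":[0,0,1],"roll":0,"gripper":40},{"translation":[0,0,2],"roll":0,"gripper":40},{"translation":[0,0,2],"roll":0,"gripper":40},{"translation":[0,0,2],"roll":0,"gripper":40}]'
```

```text
time: 41.5
position: [0.6084, 0.0324, 0.0588]
tool_rot: [0.643, 0.766, -0.0, -0.0]
ft_force: [0.3, 0.8, -2.3]
grip_width: 0.0482
grip_force: 25.0
time: 41.83
position: [0.6092, 0.0321, 0.0574]
tool_rot: [0.643, 0.766, 0.001, 0.001]
ft_force: [-0.1, 2.3, -1.4]
grip_width: 0.0484
grip_force: 25.0
```

```bash
python3 -m creep '[{"translation":[0,0,1],"roll":0,"gripper":40},{"translation":[0,0,2],"roll":0,"gripper":40},{"translation":[0,0,2.5],"roll":0,"gripper":40},{"translation":[0,0,2.5],"roll":0,"gripper":40},{"translation":[0,0,2.5],"roll":0,"gripper":40}]'
python3 -m creep '[{"translation":[0,0,0],"roll":0,"gripper":68},{"translation":[0,0,0],"roll":0,"gripper":68},{"translation":[0,0,0],"roll":0,"gripper":68},{"translation":[0,0,0],"roll":0,"gripper":68},{"translation":[0,0,-20],"roll":0,"gripper":68}]'
python3 -m creep '[{"translation":[0,0,-35],"roll":0,"gripper":72},{"translation":[0,0,-70],"roll":0,"gripper":72},{"translation":[-30,0,-105],"roll":0,"gripper":72},{"translation":[-65,0,-135],"roll":0,"gripper":72},{"translation":[-100,0,-160],"roll":0,"gripper":72}]' >/dev/null
python3 -m creep '[{"translation":[-35,0,0],"roll":0,"gripper":72},{"translation":[-70,0,0],"roll":0,"gripper":72},{"translation":[-70,0,0],"roll":0,"gripper":72},{"translation":[-70,0,0],"roll":0,"gripper":72}]'
python3 - <<'E'
from h import *
o,im,L=look('w12'); print(o['position'],telemetry.get_obs()['position'])
th=.172; e=np.array([.6497,-.2045])
for x,_ in L:
  v=x-e; print('rack',v[0]*np.cos(th)+v[1]*np.sin(th),-v[0]*np.sin(th)+v[1]*np.cos(th))
for t in('knob','stop'):print(viewer.recognise('wrist',t))
E
```

```text
time: 42.25
position: [0.6093, 0.0313, 0.0546]
tool_rot: [0.643, 0.766, 0.0, 0.001]
ft_force: [-0.9, 0.6, 5.4]
grip_width: 0.0484
grip_force: 25.0
time: 42.67
position: [0.6054, 0.0319, 0.0704]
tool_rot: [0.643, 0.766, -0.002, -0.004]
ft_force: [-0.7, 0.9, -0.2]
grip_width: 0.0668
grip_force: 0.0
time: 43.42
position: [0.6363, -0.1298, 0.2274]
tool_rot: [0.645, 0.765, -0.0, -0.0]
ft_force: [1.3, 1.0, 0.1]
grip_width: 0.0721
grip_force: 0.0
[256. 206.  46.  50.] 0.96 [ 0.6467 -0.1835] 3.5 go z.036 [-54.8   1.2 191.3] -0.1115496495121846
[249.   0.  58.  51.] 0.88 [0.6102 0.0227] 15.2 go z.036 [154.6   0.1 191.4] -0.1115496495121846
[255. 158.  51.  50.] 0.82 [ 0.6386 -0.1264] 2.1 go z.036 [  2.9   2.8 191.4] -0.1115496495121846
[252.  53.  54.  54.] 0.79 [ 0.6196 -0.0216] 1.7 go z.036 [109.4   1.9 191.4] -0.1115496495121846
[253. 111.  52.  50.] 0.75 [ 0.6286 -0.0748] 1.5 go z.036 [ 55.4   1.8 191.4] -0.1115496495121846
[ 0.6363 -0.1298  0.2274] [ 0.6357 -0.127   0.227 ]
rack 0.0006741819803531136 0.02116853674381568
rack -2.4447025441569348e-05 0.2305858724196262
rack 0.0023975678335347306 0.07887052893176809
rack 0.001638211282392412 0.18540315909330862
rack 0.0014449515593464857 0.13134782396453457
[{'bbox': [253.9, 206.6, 50.1, 50.7], 'p': 0.4}, {'bbox': [249.4, 1.4, 55.6, 47.9], 'p': 0.39}]
[]
```

View pics/w12.png

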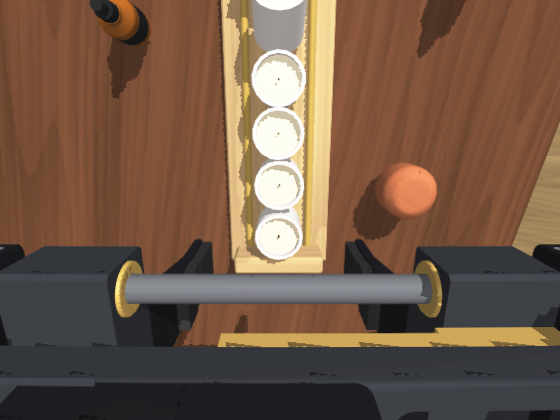

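All five candles stand in one row (px x≈278, y≈237, 185, 133, 78 and 20). Back to the knob, using its pose at release.

```bash
python3 - <<'E'
from h import *
o=telemetry.get_obs(); print(go(o,[.5943,.1154,.16]), 1.8)
E
python3 -m creep '[{"translation":[35,0,0],"roll":-7,"gripper":45},{"translation":[70,0,0],"roll":-14,"gripper":45},{"translation":[105,0,0],"roll":-21,"gripper":45},{"translation":[140,0,10],"roll":-28,"gripper":45},{"translation":[175,0,20],"roll":-35,"gripper":45}]' >/dev/null
python3 -m creep '[{"translation":[0,0,5],"roll":-7,"gripper":45},{"translation":[0,0,10],"roll":-14,"gripper":45},{"translation":[0,0,20],"roll":-21,"gripper":45},{"translation":[0,0,30],"roll":-28,"gripper":45},{"translation":[0,0,30],"roll":-35,"gripper":45}]' >/dev/null
python3 -m creep '[{"translation":[0,0,0],"roll":-7,"gripper":45},{"translation":[0,0,0],"roll":-12,"gripper":45},{"translation":[0,0,0],"roll":-12,"gripper":45},{"translation":[0,0,0],"roll":-12,"gripper":45}]'
python3 - <<'E'
from h import *
o=telemetry.get_obs(); print(go(o,[.5943,.1154,.14],np.radians(91.9)),go(o,[.5943,.1154,.0895])[0])
E
```

```text
(array([245. ,   1.1,  67.6]), None) 1.8
time: 44.78
position: [0.6059, 0.0459, 0.1778]
tool_rot: [-0.017, 1.0, 0.0, -0.0]
ft_force: [-0.3, -0.1, 0.2]
grip_width: 0.0451
grip_force: 0.0
(array([ 9.2, 69.9, 37.9]), np.float64(0.009478217121014154)) [ 9.2 69.9 88.4]
```

```bash
python3 -m creep '[{"translation":[4,35,15],"roll":0,"gripper":45},{"translation":[9,70,35],"roll":0,"gripper":45},{"translation":[9,70,60],"roll":0,"gripper":45},{"translation":[9,70,80],"roll":0,"gripper":45},{"translation":[9,70,87],"roll":0,"gripper":45}]' 
python3 -m creep '[{"translation":[0,0,0],"roll":0,"gripper":45},{"translation":[0,0,0],"roll":0,"gripper":45}]'
python3 -m creep '[{"translation":[0,0,0],"roll":0,"gripper":5},{"translation":[0,0,0],"roll":0,"gripper":5},{"translation":[0,0,0],"roll":0,"gripper":5},{"translation":[0,0,0],"roll":0,"gripper":5},{"translation":[0,0,0],"roll":0,"gripper":5}]' 30
python3 -m creep '[{"translation":[0,0,0],"roll":0,"gripper":5},{"translation":[0,0,0],"roll":0,"gripper":5},{"translation":[0,0,0],"roll":0,"gripper":5},{"translation":[0,0,0],"roll":0,"gripper":5}]'
```

```text
time: 45.2
position: [0.5924, 0.1157, 0.0881]
tool_rot: [-0.017, 1.0, 0.0, -0.003]
ft_force: [-1.0, -0.2, 0.2]
grip_width: 0.0451
grip_force: 0.0
time: 45.37
position: [0.5953, 0.1143, 0.0912]
tool_rot: [-0.017, 1.0, 0.0, 0.0]
ft_force: [0.3, -0.1, 0.2]
grip_width: 0.0448
grip_force: 0.0
time: 45.78
position: [0.5953, 0.1141, 0.0916]
tool_rot: [-0.017, 1.0, 0.0, 0.001]
ft_force: [-0.5, 0.2, -0.8]
grip_width: 0.0195
grip_force: 0.0
time: 46.12
position: [0.5953, 0.1145, 0.0913]
tool_rot: [-0.017, 1.0, 0.0, 0.0]
ft_force: [-0.4, 1.0, 4.3]
grip_width: 0.0134
grip_force: 30.0
```

```bash
cat > f.py <<'E'
from h import *
o=telemetry.get_obs(); th=.172; d=np.array([-np.sin(th),np.cos(th)])
print('Frack_y',d@o['ft_force'][:2],'knob_y',d@(o['position'][:2]-np.array([.6497,-.2045])),'Mz',o['moment'][2],'grip',o['grip_width'],o['grip_force'])
E
python3 f.py
python3 -m creep '[{"translation":[-0.5,-4,0],"roll":0,"gripper":5},{"translation":[-1,-8,0],"roll":0,"gripper":5},{"translation":[-1.5,-11,0],"roll":0,"gripper":5},{"translation":[-1.5,-11,0],"roll":0,"gripper":5}]' >/dev/null; python3 f.py
python3 -m creep '[{"translation":[-0.3,-2,0],"roll":0,"gripper":5},{"translation":[-0.6,-4,0],"roll":0,"gripper":5},{"translation":[-0.6,-4,0],"roll":0,"gripper":5}]' >/dev/null; python3 f.py
python3 -m creep '[{"translation":[-0.3,-2,0],"roll":0,"gripper":5},{"translation":[-0.6,-4,0],"roll":0,"gripper":5},{"translation":[-0.6,-4,0],"roll":0,"gripper":5}]' >/dev/null; python3 f.py
python3 -m creep '[{"translation":[-0.2,-1,0],"roll":0,"gripper":5},{"translation":[-0.4,-3,0],"roll":0,"gripper":5},{"translation":[-0.4,-3,0],"roll":0,"gripper":5}]' >/dev/null; python3 f.py
```

```text
Frack_y 1.0318070214132615 knob_y 0.32356762470284733 Mz -0.059480385415090105 grip 0.013383059115890968 29.994700849056244
Frack_y 1.1595672656905154 knob_y 0.31124115574678535 Mz -0.00033366859126819637 grip 0.013237953363779796 29.996604323387146
Frack_y 0.6971405186803465 knob_y 0.30680665309837135 Mz -0.05586093772769738 grip 0.013328200947119484 29.99639332294464
Frack_y 0.9393719534395332 knob_y 0.30306006797678137 Mz -0.05775960792636951 grip 0.01331016339705397 29.995490312576294
Frack_y 4.8026020143576265 knob_y 0.3013399655524091 Mz -0.04939173012741069 grip 0.013158713399146399 29.99320238828659
```

```bash
python3 -m creep '[{"translation":[-0.1,-0.5,0],"roll":0,"gripper":5},{"translation":[-0.15,-1,0],"roll":0,"gripper":5},{"translation":[-0.15,-1,0],"roll":0,"gripper":5}]' >/dev/null; python3 f.py
python3 -m creep '[{"translation":[-0.1,-0.5,0],"roll":0,"gripper":5},{"translation":[-0.15,-1,0],"roll":0,"gripper":5},{"translation":[-0.15,-1,0],"roll":0,"gripper":5}]' >/dev/null; python3 f.py
```

```text
Frack_y 6.071782103100599 knob_y 0.3007272647001518 Mz -0.05151413129493451 grip 0.013468001993925904 29.993779063224792
Frack_y 5.951948740926828 knob_y 0.29975928774785165 Mz -0.05076389209467016 grip 0.013169025302473953 29.99387562274933
```

```bash
for i in 1; do python3 -m creep '[{"translation":[-0.1,-0.5,0],"roll":0,"gripper":5},{"translation":[-0.15,-1,0],"roll":0,"gripper":5},{"translation":[-0.15,-1,0],"roll":0,"gripper":5}]' >/dev/null; python3 f.py; done
python3 -m creep '[{"translation":[-0.1,-0.5,0],"roll":0,"gripper":5},{"translation":[-0.1,-0.5,0],"roll":0,"gripper":5}]' >/dev/null; python3 f.py
python3 - <<'E'
from h import *
o,im=snap('top','t13'); 
x,y,w,h=(230,130,110,84); cv2.imwrite('pics/t13c.png',cv2.resize(im[y:y+h,x:x+w],None,fx=6,fy=6,interpolation=cv2.INTER_CUBIC))
E
```

```text
Frack_y 5.29198241298364 knob_y 0.29876206966158536 Mz -0.04542537822893378 grip 0.013149578617811231 29.99392569065094
Frack_y 5.662637440673114 knob_y 0.29828444325208514 Mz -0.01888144010661157 grip 0.01341058988427607 29.993910491466522
```

```bash
python3 -m creep '[{"translation":[-0.1,-0.5,0],"roll":0,"gripper":5},{"translation":[-0.1,-1,0],"roll":0,"gripper":5},{"translation":[-0.1,-1,0],"roll":0,"gripper":5}]' >/dev/null; python3 f.py
python3 -m creep '[{"translation":[-0.1,-0.5,0],"roll":0,"gripper":5},{"translation":[-0.1,-1,0],"roll":0,"gripper":5},{"translation":[-0.1,-1,0],"roll":0,"gripper":5}]' >/dev/null; python3 f.py
```

```text
Frack_y 6.2049677683041145 knob_y 0.2974501545176931 Mz 0.01364718133070291 grip 0.013379132651572595 29.993504583835602
Frack_y 6.246670963244913 knob_y 0.29659753099092206 Mz -0.03502508480789399 grip 0.01363552316642112 29.993266761302948
```

```bash
python3 -m creep '[{"translation":[0,-0.5,0],"roll":0,"gripper":5},{"translation":[0,-0.5,0],"roll":0,"gripper":5}]' >/dev/null; python3 f.py
```

```text
Frack_y 5.6174217052843645 knob_y 0.29609558334588326 Mz -0.012792222466386664 grip 0.013439460042519365 29.99331146478653
```

```bash
for k in 1 2 3; do :; done
python3 -m creep '[{"translation":[-0.1,-0.7,0],"roll":0,"gripper":5},{"translation":[-0.1,-0.7,0],"roll":0,"gripper":5}]' >/dev/null; python3 f.py
python3 -m creep '[{"translation":[-0.1,-0.7,0],"roll":0,"gripper":5},{"translation":[-0.1,-0.7,0],"roll":0,"gripper":5}]' >/dev/null; python3 f.py
python3 -m creep '[{"translation":[-0.1,-0.5,0],"roll":0,"gripper":5},{"translation":[-0.1,-0.5,0],"roll":0,"gripper":5}]' >/dev/null; python3 f.py
```

```text
Frack_y 6.695085120257192 knob_y 0.29538579698028455 Mz -0.03788074703582629 grip 0.013478565283282605 29.99342054128647
Frack_y 5.404444115688083 knob_y 0.2946864838759738 Mz 0.0074234046103994825 grip 0.013217938484744878 29.993362426757812
Frack_y 6.563489566693496 knob_y 0.29417324839479575 Mz -0.03976866140909601 grip 0.013723143233646642 29.99329000711441
```

```bash
python3 -m creep '[{"translation":[-0.1,-0.6,0],"roll":0,"gripper":5},{"translation":[-0.1,-0.6,0],"roll":0,"gripper":5}]' >/dev/null; python3 f.py
python3 -m creep '[{"translation":[-0.1,-0.6,0],"roll":0,"gripper":5},{"translation":[-0.1,-0.6,0],"roll":0,"gripper":5}]' >/dev/null; python3 f.py
python3 - <<'E'
from h import *
o=telemetry.get_obs()
im=viewer.camera('scene'); cv2.imwrite('pics/s14.png',im)
x,y,w,h=(240,180,140,130); cv2.imwrite('pics/s14c.png',cv2.resize(im[y:y+h,x:x+w],None,fx=4.5,fy=4.5,interpolation=cv2.INTER_CUBIC))
for d in viewer.recognise('scene','candle1'):
  f=fitcyl('scene',o,d['bbox'],.016,.025,.056); v=f[0]-np.array([.6497,-.2045]); th=.172
  print(np.round(d['bbox']),round(d['p'],2),f,-v[0]*np.sin(th)+v[1]*np.cos(th))
E
```

```text
Frack_y 6.072851388005711 knob_y 0.29374255970458313 Mz -0.02247962504419969 grip 0.012946670770619709 29.99309778213501
Frack_y 7.428485492508582 knob_y 0.2936298078827623 Mz -0.05234575755279612 grip 0.01356316739140458 29.992436170578003
[288. 242.  21.  31.] 0.81 (array([ 0.6354, -0.1314]), np.float64(0.5502015437743353)) 0.07443077712969942
[312. 208.  23.  28.] 0.81 (array([0.6055, 0.0158]), np.float64(1.0092665106919299)) 0.22464393163756138
[309. 220.  22.  28.] 0.77 (array([ 0.6245, -0.0287]), np.float64(1.105306503400925)) 0.17748991742593034
[300. 229.  19.  32.] 0.66 (array([ 0.6286, -0.0795]), np.float64(1.650624661594577)) 0.1267767029211904
[277. 256.  23.  25.] 0.64 (array([ 0.6387, -0.1719]), np.float64(4.889563241043987)) 0.03402102109757645
[271. 190.  13.  22.] 0.61 (array([0.4589, 0.0052]), np.float64(3.3272078146044066)) 0.23922792712103155
```

```bash
python3 -m creep '[{"translation":[-0.1,-0.5,0],"roll":0,"gripper":5},{"translation":[-0.1,-0.5,0],"roll":0,"gripper":5},{"translation":[-0.1,-0.5,0],"roll":0,"gripper":5}]' >/dev/null; python3 f.py
python3 -m creep '[{"translation":[-0.1,-0.4,0],"roll":0,"gripper":5},{"translation":[-0.1,-0.4,0],"roll":0,"gripper":5},{"translation":[-0.1,-0.4,0],"roll":0,"gripper":5}]' >/dev/null; python3 f.py
```

```text
Frack_y 8.713731359468563 knob_y 0.2935820267844116 Mz -0.009700569769071198 grip 0.01306813534066075 29.992386996746063
Frack_y 10.350993801085794 knob_y 0.29352579857773814 Mz 0.013166482186278396 grip 0.013163672231837379 29.992003440856934
```

```bash
python3 -m creep '[{"translation":[0,0,0],"roll":5,"gripper":5},{"translation":[0,0,0],"roll":10,"gripper":5},{"translation":[0,0,0],"roll":15,"gripper":5},{"translation":[0,0,0],"roll":20,"gripper":5},{"translation":[0,0,0],"roll":25,"gripper":5}]' 45; python3 f.py
python3 -m creep '[{"translation":[0,0,0],"roll":5,"gripper":5},{"translation":[0,0,0],"roll":10,"gripper":5},{"translation":[0,0,0],"roll":15,"gripper":5},{"translation":[0,0,0],"roll":20,"gripper":5},{"translation":[0,0,0],"roll":25,"gripper":5}]' ; python3 f.py
```

```text
time: 50.68
position: [0.6003, 0.0844, 0.0913]
tool_rot: [0.202, 0.979, 0.002, -0.0]
ft_force: [-0.9, 8.8, 6.5]
grip_width: 0.0125
grip_force: 45.0
Frack_y 8.814271475615158 knob_y 0.2931141802795566 Mz 0.0025108418647603326 grip 0.012499088459929798 45.0055468082428
time: 51.1
position: [0.6, 0.0841, 0.0913]
tool_rot: [0.409, 0.912, 0.001, -0.001]
ft_force: [-1.6, 7.3, 6.8]
grip_width: 0.013
grip_force: 45.0
Frack_y 7.462174764532561 knob_y 0.2928238573491558 Mz 0.03206380336612995 grip 0.012967603243757146 45.00936448574066
```

```bash
python3 -m creep '[{"translation":[0,0,0],"roll":5,"gripper":5},{"translation":[0,0,0],"roll":10,"gripper":5},{"translation":[0,0,0],"roll":15,"gripper":5},{"translation":[0,0,0],"roll":20,"gripper":5},{"translation":[0,0,0],"roll":20,"gripper":5}]'; python3 f.py
python3 -m creep '[{"translation":[0,0,0],"roll":4,"gripper":5},{"translation":[0,0,0],"roll":7,"gripper":5},{"translation":[0,0,0],"roll":7,"gripper":5}]' ; python3 f.py
python3 -m creep '[{"translation":[0,0,0],"roll":3,"gripper":5},{"translation":[0,0,0],"roll":5,"gripper":5},{"translation":[0,0,0],"roll":5,"gripper":5}]' ; python3 f.py
```

```text
time: 51.52
position: [0.5998, 0.0838, 0.0913]
tool_rot: [0.561, 0.828, 0.001, -0.001]
ft_force: [-1.5, 6.7, 8.5]
grip_width: 0.0127
grip_force: 45.0
Frack_y 6.844805932982848 knob_y 0.29263283904010745 Mz 0.0012630725500989886 grip 0.012661797035024517 44.993911385536194
time: 51.77
position: [0.5997, 0.0838, 0.0913]
tool_rot: [0.61, 0.792, 0.0, -0.001]
ft_force: [-3.1, 7.3, 7.6]
grip_width: 0.0131
grip_force: 45.0
Frack_y 7.668822197320508 knob_y 0.2926080284035489 Mz 0.05883834848101442 grip 0.013065533531393954 45.00043272972107
time: 52.02
position: [0.5996, 0.0838, 0.0914]
tool_rot: [0.644, 0.765, 0.0, -0.001]
ft_force: [-2.9, 7.4, 8.0]
grip_width: 0.0131
grip_force: 45.0
Frack_y 7.771877931666833 knob_y 0.2925904903314174 Mz 0.04688014528921415 grip 0.013101158942719588 45.00920355319977
```

```bash
python3 -m creep '[{"translation":[0,0,0],"roll":2,"gripper":5},{"translation":[0,0,0],"roll":4,"gripper":5},{"translation":[0,0,0],"roll":4,"gripper":5}]' >/dev/null; python3 f.py
python3 -m creep '[{"translation":[0,0,0],"roll":2,"gripper":5},{"translation":[0,0,0],"roll":4,"gripper":5},{"translation":[0,0,0],"roll":4,"gripper":5}]'  ; python3 f.py
```

```text
Frack_y 7.775424289864973 knob_y 0.2925662587260386 Mz 0.6184865693698273 grip 0.012963903751146574 46.34390830993652
time: 52.52
position: [0.5996, 0.0837, 0.0914]
tool_rot: [0.694, 0.72, -0.0, -0.001]
ft_force: [-1.4, 7.5, 8.0]
grip_width: 0.0132
grip_force: 49.4
Frack_y 7.597315925716931 knob_y 0.2925359177613742 Mz 1.0807112516559647 grip 0.013207950192190229 49.37114822678268
```

```bash
python3 -m creep '[{"translation":[0,0,0],"roll":-3,"gripper":5},{"translation":[0,0,0],"roll":-6,"gripper":5},{"translation":[0,0,0],"roll":-6,"gripper":5}]' >/dev/null; python3 f.py
python3 -m creep '[{"translation":[0,0,0],"roll":0,"gripper":45},{"translation":[0,0,0],"roll":0,"gripper":45},{"translation":[0,0,0],"roll":0,"gripper":45},{"translation":[0,0,0],"roll":0,"gripper":45},{"translation":[0,0,0],"roll":0,"gripper":45}]'
python3 -m creep '[{"translation":[0,0,-30],"roll":0,"gripper":45},{"translation":[0,0,-60],"roll":0,"gripper":45},{"translation":[-30,0,-90],"roll":0,"gripper":45},{"translation":[-60,0,-120],"roll":0,"gripper":45},{"translation":[-90,0,-150],"roll":0,"gripper":45}]' >/dev/null
python3 -m creep '[{"translation":[-30,0,0],"roll":0,"gripper":45},{"translation":[-60,0,0],"roll":0,"gripper":45},{"translation":[-90,0,0],"roll":0,"gripper":45},{"translation":[-90,0,0],"roll":0,"gripper":45},{"translation":[-90,0,0],"roll":0,"gripper":45}]'
python3 -m creep '[{"translation":[0,0,0],"roll":0,"gripper":45},{"translation":[0,0,0],"roll":0,"gripper":45}]' >/dev/null
python3 - <<'E'
from h import *
o,im=snap('wrist','w15'); s=viewer.camera('scene'); print(o['position'])
A=cv2.resize(im[0:290,150:410],(520,580),interpolation=cv2.INTER_CUBIC); B=cv2.resize(s[100:310,240:400],None,fx=1.75,fy=1.75,interpolation=cv2.INTER_CUBIC)
C=np.zeros((600,800,3),np.uint8); C[:580,:520]=A; C[:B.shape[0],520:520+B.shape[1]]=B[:,:280]; cv2.imwrite('pics/final.png',C)
for d in viewer.recognise('wrist','knob'): print(d)
E
```

```text
Frack_y 6.505433993862818 knob_y 0.29259479747586825 Mz 0.3302407658338963 grip 0.013288937586213042 45.33635079860687
time: 53.18
position: [0.6004, 0.0818, 0.0904]
tool_rot: [0.657, 0.754, -0.0, -0.0]
ft_force: [-0.2, 0.4, 0.3]
grip_width: 0.0386
grip_force: 0.0
time: 54.02
position: [0.6251, -0.0962, 0.2388]
tool_rot: [0.658, 0.753, -0.0, -0.0]
ft_force: [0.3, 0.1, 0.5]
grip_width: 0.045
grip_force: 0.0
[ 0.6247 -0.0931  0.2389]
{'bbox': [270.7, 0.0, 18.7, 24.0], 'p': 0.77}
{'bbox': [256.3, 108.2, 51.9, 50.2], 'p': 0.4}
```

View pics/final.png

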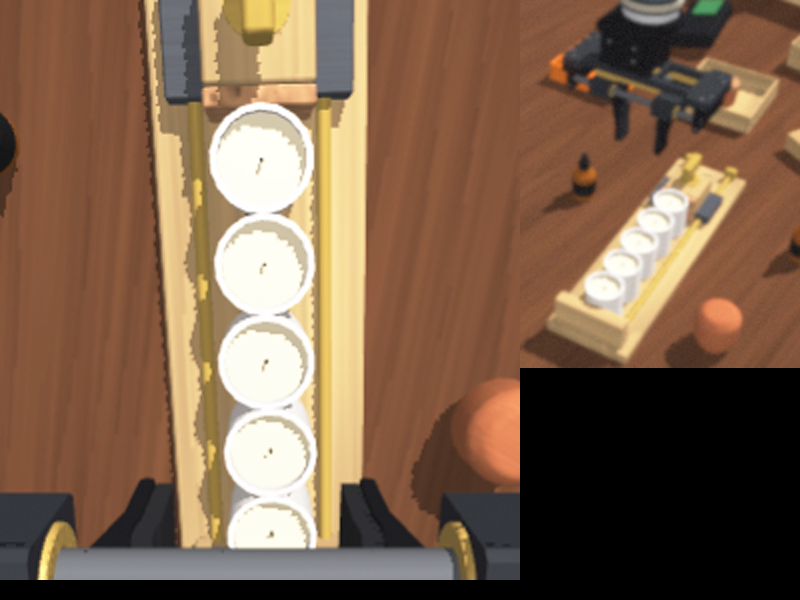

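The final view shows five candles touching in one row, the cork face at y≈95 against the last one, and the bar aligned with the rods. The pot is in the tray, and the other goods in view are still in place. Handing in.

```bash
python3 -c "
from rig import hand_in
print(hand_in())"
```

```text
the job is handed in; nothing more can be done
None
```

I handed the job in: all five candles are packed against the end block with the stop touching them, the knob is tight to its end stop, and the old pot stands in the returns tray; the hand-in gave no verdict.

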